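Tighten the lock ring of a log turntable's bearing with a pin spanner

TASK

The platter is off the log turntable and its bearing's lock ring is loose: take the pin spanner from the plywood rack, feel lightly over the ring's face until both pins drop into its two holes, and push them fully home before you load it. Then turn the ring clockwise until it comes up against the bearing and nip it tight to about 1.5 newton metres, without forcing it. Lay the spanner back level in its own notches of the rack, pins down and pointing the same way as you found it, and leave everything else alone.

Things in the scene. Friction and masses are not known exactly. Their poses are not given: they have to be found in the camera images.
- spanner_grip (a point): Centre of the pin spanner's grip: black rubber sleeve 108 mm long (x), 22 wide (y), 20 deep (z); on its axis, 10 mm above the spanner's flat underside, 115 mm behind the pins' line, near the balance point. x points from handle to head, z up, pins down. At the start it lies level in the rack, this point 44 mm above the bench. Pinch it across y.
- spanner_head (a point): Midpoint between the two pins, on the flat underside of the head (the spanner's z = 0); axes as the grip. Dark steel fork 8 mm thick, arms spreading from 40 mm behind this point to the pins at y = +30 and -30 mm; neck bar 14 mm wide from x = -50 to -80 mm, then the sleeve to x = -187 mm.
- spanner: The whole pin spanner, 196 mm long, 77 mm wide over the head, 0.22 to 0.31 kg; origin and axes as spanner_head.
- pin_a (a point): Tip of the pin at the spanner's +y side: steel, 6.4 mm diameter, 9 mm down from the head's underside, its last 1 mm stepped to 5.2 mm.
- pin_b (a point): Tip of the pin at the spanner's -y side, likewise.
- ring_top (a point): Centre of the lock ring's upper face, on the turntable's axis, 66 mm above the bench; fixed to the housing, does not turn with the ring. Ring: flat bright steel, 86 mm outer, 37 mm inner diameter, with two opposite round holes 8.2 mm diameter, 12 mm deep, 30 mm from the axis. A spindle stands in its middle, 30 mm diameter up to z 68 mm, 22 mm up to 79 mm; the fork straddles it.
- lock_ring (a joint): Run-down angle of the ring, rad: -0.9 to -0.5 at the start, grows clockwise seen from above, about 0 where it bears. It tells only roughly where the holes are, as threads start differently: a seated spanner's yaw (its x from the world's x, anticlockwise) = turntable yaw - 0.35 - this value, +-0.14 (or half a turn on); feel for the rest. Turns at 0.5 N m; light drag of the pins will not turn it.
- nip (a joint): How far the ring is drawn on clockwise past bearing, rad: 0 until it bears, then against a stiff preload washer: 0.7 N m to start plus 22 N m per rad, so about 0.035 at 1.5 N m (13 N at the grip; less when read standing still). Tight from 0.015, forced above 0.09. Let go, it springs back a little but friction keeps about 0.02 or more of it.
- rack_slot (a point): Place of the spanner in the fixed plywood rack: midway between two uprights (at x = +51 and -51 mm, 12 mm thick, 52 mm high), at the notches' floor, 34 mm above the bench. Notches at y = 0: 22 mm wide for the neck (+51), 30 mm for the sleeve (-51). Home, the spanner's x lies along this x, grip centre 10 mm above this point, pins' line 115 mm ahead, clear of the rack. Rack board 12 mm thick.
- turntable: Cast grey turntable base, bolted to the bench: foot 200 mm diameter, 13 mm high with four bolt heads, round bearing housing 118 mm diameter to 62 mm above the bench, the lock ring 4 mm proud of it. Origin: centre of the underside, z up.
- drift: Round steel drift bar lying along x in the rack's other notches, at y = +85 mm; 14 mm diameter, 150 mm long; origin midway under it. Leave it.
- billet: Short log standing on end with a blank tag, 90 mm diameter, 150 mm high; origin under its centre. Leave it.
- log_slice: Slice of log lying flat, 80 mm diameter, 24 mm thick; origin under its centre. Leave it.
- dust_cap: Round aluminium bearing dust cap lying flat, 92 mm diameter, 14 mm high; origin under its centre. Leave it.
- grease_tin: Small grey tin, 66 mm diameter, 60 mm high; origin under its centre. Leave it.
- mallet: Mallet, 270 mm long, wooden handle along x, black head at +x; origin under its middle. Leave it.
- brush: Flat brush, 190 mm long, wooden handle; origin under its middle. Leave it.
- hex_key: Dark bent hex key lying flat, 120 mm long, 10 mm thick; origin near its middle, on the bench. Leave it.
Mind the look-alikes: they are no part of the job. Leave any blue look-alike of the spanner alone.

How it is judged (in metres and radians):
On the way, in this order (a step that is already met when the one before it is completed fails the run):
1. both pins of the spanner are in the ring's two holes, more than 5 mm deep (z of each of pin_a, pin_b in the frame of ring_top below -0.005 m and horizontal distance between pin_a and ring_top between 0.026 and 0.034 m and horizontal distance between pin_b and ring_top between 0.026 and 0.034 m), for 0.2 s.
2. the ring is nipped tight (drawn more than 0.015 rad past bearing) with both pins still in their holes (all of step 1 and value of joint nip above 0.015 rad), for 0.2 s.
At the end, for the whole second after the job is handed in: ring still nipped over 0.010 rad past bearing and not slackened (run-down above -0.05 rad); spanner at rest in its notches: grip centre within 12 mm along, 8 mm across its place, 4 to 15 mm above the notch floor, head forward within 25 mm along, 20 mm across, tilted under 0.12 rad (value of joint nip above 0.01 rad and value of joint lock_ring above -0.05 rad and x of spanner_grip in the frame of rack_slot between -0.012 and 0.012 m and y of spanner_grip in the frame of rack_slot between -0.008 and 0.008 m and z of spanner_grip in the frame of rack_slot between 0.004 and 0.015 m and x of spanner_head in the frame of rack_slot between 0.09 and 0.14 m and y of spanner_head in the frame of rack_slot between -0.02 and 0.02 m and angle between spanner_head's own z axis and vertical below 0.12 rad and linear speed of spanner below 0.02 m/s); the robot touches nothing.
It fails at once if the spanner bears on the ring with over 40 N before the ring is tight while its pins are not both more than 5 mm in the holes (contact force between spanner and turntable above 40 N and not (z of each of pin_a, pin_b in the frame of ring_top below -0.005 m and horizontal distance between pin_a and ring_top between 0.026 and 0.034 m and horizontal distance between pin_b and ring_top between 0.026 and 0.034 m) and value of joint nip below 0.01 rad).
It fails at once if the ring is forced: drawn more than 0.09 rad past the point where it bears (value of joint nip above 0.09 rad).
It fails at once if another thing on the bench is moved by more than 25 mm (distance of any of drift, billet, log_slice, dust_cap, grease_tin, mallet, brush, hex_key from where it was at the start of the episode above 0.025 m).
It also fails if it takes over 72 s, if anything falls off the work surface, if the arm or the gripper's body presses on something with over 40 N, if the wrist force passes 120 N, or if a joint passes its speed limit or range.

ROBOT

A 6-joint arm with a two-finger parallel gripper is mounted at the origin on the work surface. World frame = base frame: x ahead of the robot, y to its left, z up, the work surface at z = 0. Lengths are in mm, angles in rad, forces in N, time in s.
With the tool pointing down it reaches from about 275 to 725 mm from the base axis. Payload 5.6 kg.
Tool frame: the origin (TCP) lies at the very end of the fingers, on their centre line; the grasp point (between the pads) lies 19 mm behind it; x points along the fingers, y is the direction in which the jaws open and shut, and the axes are right-handed (so a half turn about x gives the same grasp; the last joint's range is limited). The gripper opens to 85 mm and grips with 20 to 120 N. Pads are 22 mm wide; open, the fingers measure 114 mm over their backs; the gripper's body (76 mm by 85 mm) begins 54 mm behind the grasp point. The pads swing forward as they close: fully open they stand 13 mm farther back than shut.
Start: joints at [1.418, 0.255, 0.108, 0, -1.424, -0.285], TCP at [233.145, 498.133, 231.283] pointing down, gripper open.
Joint ranges: [-2.95, 2.95], [-1.21, 1.97], [-1.09, 1.5], [-2.87, 1.71], [-2.94, -0.07], [-3.05, 3.05]. Speed limits (rad/s): [2.57, 2.57, 3.14, 3.14, 3.14, 3.14].

INTERFACE

Orientations are given as a rotation vector (axis times angle).
In Python, from workcell import arm gives the robot as it stands. The module is installed in compiled form; this text tells all that it offers.
- The arm moves only by the tool arm_command, never from a script. Its argument "moves" is a list of rows, each an object of numbers: "x", "y", "z": the shift along the world's x, y, z in cm; "wx", "wy", "wz": the turn, a rotation vector about the world's x, y, z in degrees; "fingers": the opening, from 0 (shut) to 1 (fully open). A call has 1 to 20 rows; each row is the pose to reach, as a shift and turn from the pose measured when the call began; what a row does not reach only later rows make up. A row lasts 1/10 s, in which the tool goes at most 50 mm and 8.59 degrees, less where a joint would pass 70% of its speed; a pose out of reach is approached as far as the arm can. A call with a gripper value outside its range is refused whole. The fingers move at their own pace and stop on an object; "newtons" is the grip in N (left out, the last holds). Time passes only in rows, so rows that repeat a pose let the fingers close. It gives the time, the measured TCP pose, the force and the opening at its end, in the units of the state.
- arm.read_state(): the state, without advancing time (a new reading comes with each control period).
- arm.get_image(name): name is "side" or "top"; returns a dict with "img" (480x640x3 uint8, red, green, blue), "fx", "fy", "cx", "cy" (pixels), "dist" ([k1, k2, p1, p2, k3] as OpenCV has them; the pictures are not rectified), "R" (3x3) and "t" (3): a world point X has camera coordinates R X + t. Camera axes: x right, y down, z forward; pixel columns grow to the right and rows downward; lengths in mm; the calibration is good to about 2 mm. A picture is of the moment at which its call begins. There is no depth.
- arm.finish_job(): hands the job in, once; it reports no verdict.
The state is a dict: "time_s": time; "joint_positions": joint angles; "dq": joint speeds; "effort": joint torques, N m; "ee_pos": TCP position; "ee_rot": TCP orientation; "ft_force": force on the tool from outside, world axes, zero at the start; "wrist_torque": the same for the moment, N m; "width": finger opening in mm.
Only numpy, scipy, OpenCV 4.12 (cv2) and the standard library are available. Lean on these libraries where they do the work, as an engineer would, in place of code of your own. Each camera call takes 0.05 s, during which the arm holds its last target.

## Working session

There is one attempt and no reset: what is moved stays moved. The work goes in short steps, Python scripts to look and compute and a tool call to move; the robot and the scene stay as the last step left them, time stands still between calls to the robot, and variables do not carry over. Pictures are saved under pics/ and viewed, and the job is handed in when it is done.

Besides the shell and the picture viewer there is one more tool, called after ">>>" by a JSON object that holds its "method" and its "body". arm_command: Moves the arm, as the interface text tells. Its arguments: {"type":"object","properties":{"moves":{"type":"array","items":{"type":"object","properties":{"x":{"type":"number"},"y":{"type":"number"},"z":{"type":"number"},"wx":{"type":"number"},"wy":{"type":"number"},"wz":{"type":"number"},"fingers":{"type":"number"}}}},"newtons":{"type":"number"}},"required":["moves"]}

```bash
mkdir -p pics
python3 - <<'E'
from workcell import arm
import cv2,numpy as np
s=arm.read_state(); print(s)
for n in("side","top"):
    d=arm.get_image(n); cv2.imwrite(f"pics/{n}0.png",d["img"][:,:,::-1]); print(n,{k:(np.round(v,4).tolist()) for k,v in d.items() if k!="img"})
E
```

```text
{'time_s': 0.0, 'joint_positions': array([ 1.41762504e+00,  2.55765127e-01,  1.06977720e-01, -4.63584751e-04,
       -1.42384536e+00, -2.84616201e-01]), 'dq': array([-0.00136339, -0.0010583 , -0.00156916,  0.00100626, -0.00125434,
        0.00052155]), 'effort': array([-4.70585637e-04, -3.86632526e+01,  2.37933540e+01,  5.36482573e+00,
       -6.26259265e-03, -6.01422187e-06]), 'ee_pos': array([232.89916343, 497.7189285 , 230.37728772]), 'ee_rot': array([-1.97943642,  0.44237754,  1.98011977]), 'ft_force': array([0.93073838, 0.42688467, 0.8372886 ]), 'wrist_torque': array([-0.01998532, -0.02499797,  0.00730143]), 'width': 85.35012775314824}
side {'fx': 464.0983, 'fy': 464.0983, 'cx': 309.2849, 'cy': 239.0521, 'dist': [0.0287, 0.0, 0.0, 0.0, 0.0], 'R': [[0.9728, -0.231, 0.0142], [-0.1355, -0.6185, -0.774], [0.1876, 0.7511, -0.633]], 't': [-551.7276, 150.1927, 953.1169]}
top {'fx': 568.9653, 'fy': 568.9653, 'cx': 304.575, 'cy': 248.136, 'dist': [-0.0071, 0.0, 0.0, 0.0, 0.0], 'R': [[0.0128, -0.9999, -0.0072], [-0.9825, -0.0113, -0.1858], [0.1857, 0.0094, -0.9826]], 't': [26.0877, 575.3133, 1275.476]}
```

View pics/side0.png

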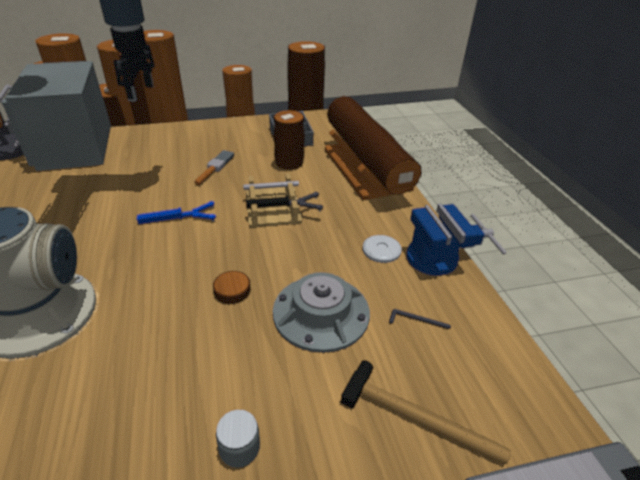

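View pics/top0.png

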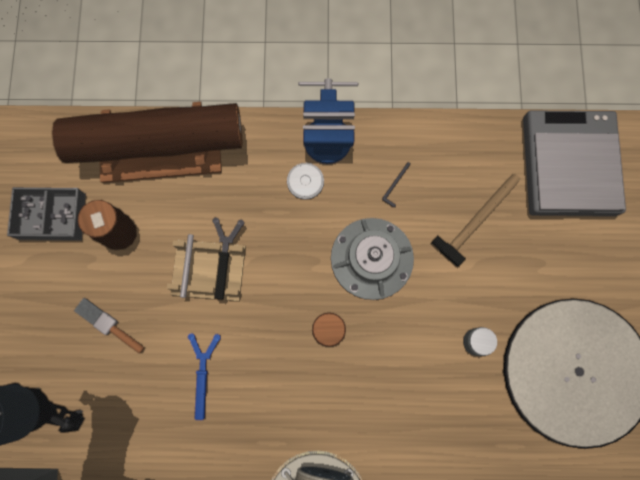

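Things that could be taken for the spanner:
- Dark fork with black sleeve in the rack: top (222,262), side (272,202).
- Blue look-alike: top (202,375), side (178,215).
- Drift bar: top (187,265).
- Hex key: top (397,185).

The description fits the black one in the rack, so I'll check it in close crops.

Run:
```python
import cv2,numpy as np
t=cv2.imread("pics/top0.png");s=cv2.imread("pics/side0.png")
a=cv2.resize(t[205:310,160:260],(400,420),interpolation=cv2.INTER_CUBIC)
b=cv2.resize(t[205:310,325:425],(400,420),interpolation=cv2.INTER_CUBIC)
cv2.imwrite("pics/c1.png",np.hstack([a,b]))
a=cv2.resize(s[165:235,235:335],(400,280),interpolation=cv2.INTER_CUBIC)
b=cv2.resize(s[270:340,272:372],(400,280),interpolation=cv2.INTER_CUBIC)
cv2.imwrite("pics/c2.png",np.hstack([a,b]))
```

```text
(no output)
```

View pics/c1.png

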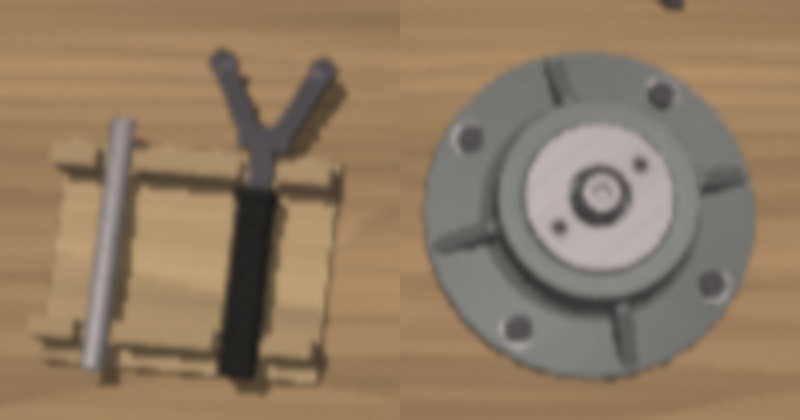

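View pics/c2.png

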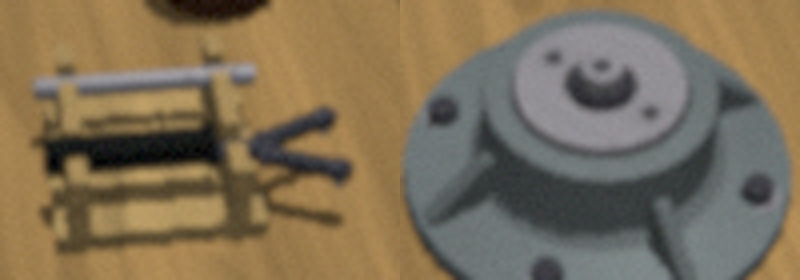

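The crops show the dark steel fork with its black sleeve lying in the rack, head away from the robot. The ring's two holes show as dark dots at about top (385,246) and (365,262). Next I'll measure them.

```bash
cat > h.py <<'E'
import cv2,numpy as np
from workcell import arm
def cam(n):
    d=arm.get_image(n); d["K"]=np.array([[d["fx"],0,d["cx"]],[0,d["fy"],d["cy"]],[0,0,1]]); d["dist"]=np.array(d["dist"],float);d["R"]=np.array(d["R"]);d["t"]=np.array(d["t"]);return d
def ray(d,p):
    u=cv2.undistortPoints(np.array([[p]],float),d["K"],d["dist"])[0,0]
    return -d["R"].T@d["t"], d["R"].T@np.array([u[0],u[1],1.])
def onz(d,p,z):
    c,r=ray(d,p); return c+r*(z-c[2])/r[2]
def proj(d,X):
    return cv2.projectPoints(np.array(X,float).reshape(-1,1,3),cv2.Rodrigues(d["R"])[0],d["t"],d["K"],d["dist"])[0][:,0]
def tri(ds,ps):
    A=np.zeros((3,3));b=np.zeros(3)
    for d,p in zip(ds,ps):
        c,r=ray(d,p);r/=np.linalg.norm(r);P=np.eye(3)-np.outer(r,r);A+=P;b+=P@c
    return np.linalg.solve(A,b)
E
python3 - <<'E'
from h import *
np.set_printoptions(precision=1,suppress=True)
T=cam("top");S=cam("side")
def dark(d,box,thr,minA=3):
    x0,y0,x1,y1=box; g=cv2.cvtColor(d["img"],cv2.COLOR_RGB2GRAY)[y0:y1,x0:x1]
    m=(g<thr).astype(np.uint8); n,l,st,c=cv2.connectedComponentsWithStats(m)
    return [((c[i]+[x0,y0]),st[i,4]) for i in range(1,n) if st[i,4]>=minA],m,l,st
for d,box,nm in((T,(325+25,205+25,325+75,205+75),"top"),(S,(272+20,270+5,272+80,270+45),"side")):
    d0=d["img"]; m=((d0.min(2)>135)).astype(np.uint8); x0,y0,x1,y1=box
    mm=m[y0:y1,x0:x1]; cs,h=cv2.findContours(mm,cv2.RETR_CCOMP,cv2.CHAIN_APPROX_NONE)
    for c,hh in zip(cs,h[0]):
        M=cv2.moments(c); 
        if M["m00"]>1: print(nm,"hole" if hh[3]>=0 else "outer",M["m00"],[x0+M["m10"]/M["m00"],y0+M["m01"]/M["m00"]])
    big=max(cs,key=cv2.contourArea); e=cv2.fitEllipse(big); print(nm,"ell",e[0][0]+x0,e[0][1]+y0,e[1],"->",onz(d,(e[0][0]+x0,e[0][1]+y0),66))
# holes: intensity-weighted darkness
def blob(d,p,r,):
    g=cv2.cvtColor(d["img"],cv2.COLOR_RGB2GRAY).astype(float); x,y=p
    w=g[y-r:y+r+1,x-r:x+r+1]; k=np.clip(np.percentile(w,80)-w-20,0,None); yy,xx=np.mgrid[y-r:y+r+1,x-r:x+r+1]
    return np.array([(k*xx).sum()/k.sum(),(k*yy).sum()/k.sum()])
for p in((385,246),(365,262)): q=blob(T,p,3); print("T hole",q,onz(T,q,66))
for p in((272+38,270+14),(272+62,270+28)): q=blob(S,p,3); print("S hole",q,onz(S,q,66))
# sleeve
for d,box in((T,(205,240,245,305)),(S,(240,190,300,215))):
    x0,y0,x1,y1=box; w=d["img"][y0:y1,x0:x1]; m=(w.max(2)<42).astype(np.uint8)
    n,l,st,c=cv2.connectedComponentsWithStats(m); i=1+np.argmax(st[1:,4]); print("sleeve",c[i]+[x0,y0],st[i])
    ys,xs=np.where(l==i); r=cv2.minAreaRect(np.c_[xs+x0,ys+y0].astype(np.float32)); print(r, cv2.boxPoints(r).tolist())
E
```

```text
top outer 51.0 [375.0, 252.73202614379085]
top outer 1013.5 [374.5288603848051, 253.59365235980925]
top hole 17.0 [364.5, 261.5]
top hole 220.5 [374.46560846560845, 253.54043839758126]
top hole 18.5 [384.63963963963965, 245.63963963963963]
top ell 374.5296573638916 253.58714294433594 (35.57291030883789, 36.34059524536133) -> [ 561.7 -128.7   66. ]
side outer 926.5 [321.70840079150923, 290.909516100018]
side hole 40.5 [334.156378600823, 297.7489711934156]
side hole 304.0 [319.9407894736842, 290.19462719298247]
side ell 321.7221908569336 290.9169054031372 (28.875526428222656, 40.93855667114258) -> [ 560.9 -128.8   66. ]
T hole [384.6 245.7] [ 580.5 -152.2   66. ]
T hole [364.4 261.4] [ 543.1 -105.2   66. ]
S hole [309.9 284. ] [ 542.5 -104.9   66. ]
S hole [334.1 297.8] [ 579.8 -152.    66. ]
sleeve [221.6 275.3] [ 11  13  13  46 353]
((221.61160278320312, 275.3984680175781), (8.288901329040527, 45.73088836669922), 6.519801616668701) [[214.8976593017578, 297.64544677734375], [220.0902557373047, 252.2103271484375], [228.32554626464844, 253.1514892578125], [223.13294982910156, 298.58660888671875]]
sleeve [269.3 201.9] [  7   6  43  12 269]
((267.8721618652344, 201.50656127929688), (9.039403915405273, 42.14973831176758), 87.0643310546875) [[246.59347534179688, 198.0721435546875], [288.6878967285156, 195.9134521484375], [289.1508483886719, 204.94097900390625], [247.05642700195312, 207.09967041015625]]
```

Run:
```python
from h import *
from scipy.spatial.transform import Rotation as Ro
np.set_printoptions(precision=1,suppress=True)
T=cam("top");S=cam("side");s=arm.read_state()
M=Ro.from_rotvec(s["ee_rot"]).as_matrix(); print("tool axes\n",M, "jaw yaw",np.degrees(np.arctan2(M[1,1],M[0,1])))
# sleeve: end midpoints in top at z=54 (top face)
f=(np.array([220.09,252.21])+[228.33,253.15])/2; b=(np.array([214.9,297.65])+[223.13,298.59])/2
F=onz(T,f,53);B=onz(T,b,53);print("sleeve front",F,"back",B,np.linalg.norm(F-B),np.degrees(np.arctan2(*(F-B)[1::-1])))
# fork: dark grey blob in top
w=T["img"].astype(int); m=((w.max(2)<95)&(w.max(2)-w.min(2)<25)).astype(np.uint8); mm=np.zeros_like(m); mm[212:252,205:250]=m[212:252,205:250]
ys,xs=np.where(mm); print("fork bbox",xs.min(),xs.max(),ys.min(),ys.max())
im=cv2.resize(T["img"][205:310,165:255,::-1],None,fx=5.5,fy=5.5,interpolation=cv2.INTER_LANCZOS4)
cv2.imwrite("pics/rack.png",im)
im=cv2.resize(S["img"][170:230,235:335,::-1],None,fx=8,fy=8,interpolation=cv2.INTER_LANCZOS4)
cv2.imwrite("pics/rackS.png",im)
```

```text
tool axes
 [[-0.  -0.4 -0.9]
 [-0.  -0.9  0.4]
 [-1.   0.  -0. ]] jaw yaw -115.08577308961385
sleeve front [562.2 220.8  53. ] back [455.7 228.6  53. ] 106.7413488424891 -4.207468457719899
fork bbox 213 243 218 251
```

View pics/rack.png

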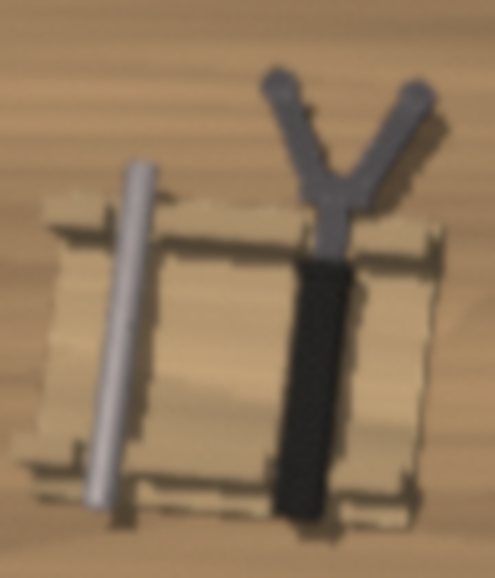

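View pics/rackS.png

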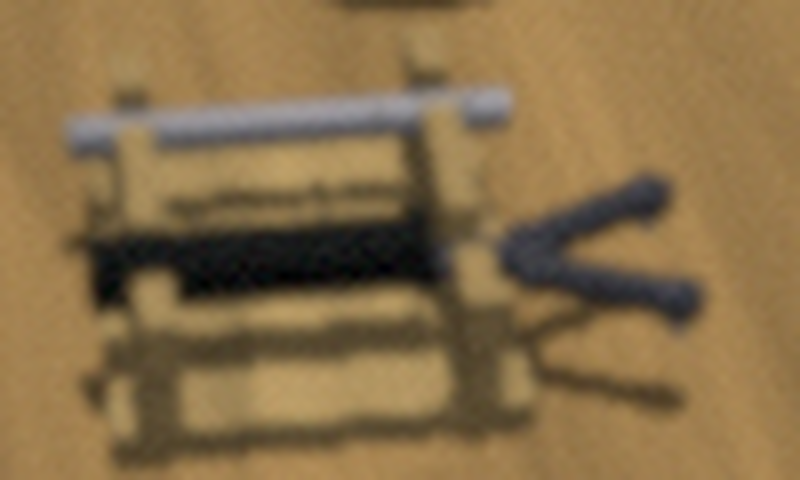

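Run:
```python
from h import *
np.set_printoptions(precision=1,suppress=True)
T=cam("top");S=cam("side")
a=onz(T,(215.5,219.7),42);b=onz(T,(240.6,222),42);print("T",a,b,np.linalg.norm(a-b),(a+b)/2)
a2=onz(S,(316.4,193.3),42);b2=onz(S,(320.2,207.1),42);print("S",a2,b2,np.linalg.norm(a2-b2),(a2+b2)/2)
d=a-b; print("yaw",np.degrees(np.arctan2(d[1],d[0]))-90)
print("tri",tri([T,S],[(215.5,219.7),(316.4,193.3)]),tri([T,S],[(240.6,222),(320.2,207.1)]))
h=(a+b)/2; y=np.radians(-4.4); print("grip", h[:2]-115*np.array([np.cos(y),np.sin(y)]))
# rack outer corners, top view, z=52
for p in((58,195),(440,225),(18,460),(418,525)):
    q=((p[0]+.5)/5.5-.5+165,(p[1]+.5)/5.5-.5+205); print(p,onz(T,q,52))
# side: upright inner edge at sleeve notch/ S sleeve axis ends
for p in((97,270),(437,255)): print("S sleeve end z44",onz(S,((p[0]+.5)/8-.5+235,(p[1]+.5)/8-.5+170),44))
```

```text
T [643.8 246.4  42. ] [638.8 186.3  42. ] 60.29172761521542 [641.3 216.4  42. ]
S [644.2 245.4  42. ] [638.3 182.   42. ] 63.581723020172575 [641.3 213.7  42. ]
yaw -4.724638419650688
tri [644.2 246.5  41.2] [639.6 186.8  38.5]
grip [526.6 225.2]
(58, 195) [591.2 337.7  52. ]
(440, 225) [580.  173.8  52. ]
(18, 460) [477.3 348.3  52. ]
(418, 525) [452.  178.9  52. ]
S sleeve end z44 [457.8 235.2  44. ]
S sleeve end z44 [565.6 220.7  44. ]
```

Measured so far:
- **Spanner:** grip at about (526.5, 225), yaw about -4.5°.
- **Ring:** centre at (561.5, -128.7), holes on a line at -51.6°, so the seated yaw is about 38.4°.

Next I'll move to above the grip.

>>> {"method": "arm_command", "body": {"moves": [{"x": 5, "y": -4.6, "z": 0, "wz": 4, "fingers": 1}, {"x": 10, "y": -9.2, "z": 0, "wz": 8, "fingers": 1}, {"x": 15, "y": -13.8, "z": 0, "wz": 12, "fingers": 1}, {"x": 20, "y": -18.4, "z": -2, "wz": 16, "fingers": 1}, {"x": 25, "y": -23, "z": -6, "wz": 20.6, "fingers": 1}, {"x": 29.4, "y": -27.3, "z": -10, "wz": 20.6, "fingers": 1}, {"x": 29.4, "y": -27.3, "z": -10, "wz": 20.6, "fingers": 1}, {"x": 29.4, "y": -27.3, "z": -10, "wz": 20.6, "fingers": 1}, {"x": 29.4, "y": -27.3, "z": -10, "wz": 20.6, "fingers": 1}, {"x": 29.4, "y": -27.3, "z": -10, "wz": 20.6, "fingers": 1}, {"x": 29.4, "y": -27.3, "z": -10, "wz": 20.6, "fingers": 1}, {"x": 29.4, "y": -27.3, "z": -10, "wz": 20.6, "fingers": 1}]}}

```text
$.moves[0]: bad value
```

>>> {"method": "arm_command", "body": {"moves": [{"x": 3.6, "y": -3.4, "z": 0.0, "wx": 0.0, "wy": 0.0, "wz": 2.6, "fingers": 1.0}, {"x": 7.2, "y": -6.8, "z": 0.0, "wx": 0.0, "wy": 0.0, "wz": 5.2, "fingers": 1.0}]}}

```text
time_s: 0.6
ee_pos: [305.2, 429.8, 230.9]
ee_rot: [-2.036, 0.353, 2.036]
ft_force: [0.6, 0.6, -0.0]
width: 85.1
```

>>> {"method": "arm_command", "body": {"moves": [{"x": 3.6, "y": -3.4, "z": 0.0, "wx": 0.0, "wy": 0.0, "wz": 3.0, "fingers": 1.0}, {"x": 7.2, "y": -6.8, "z": 0.0, "wx": 0.0, "wy": 0.0, "wz": 6.0, "fingers": 1.0}, {"x": 10.8, "y": -10.2, "z": 0.0, "wx": 0.0, "wy": 0.0, "wz": 9.0, "fingers": 1.0}, {"x": 14.4, "y": -13.6, "z": -1.0, "wx": 0.0, "wy": 0.0, "wz": 12.0, "fingers": 1.0}, {"x": 18.0, "y": -17.0, "z": -3.0, "wx": 0.0, "wy": 0.0, "wz": 15.4, "fingers": 1.0}, {"x": 21.0, "y": -19.5, "z": -6.0, "wx": 0.0, "wy": 0.0, "wz": 15.4, "fingers": 1.0}, {"x": 22.1, "y": -20.5, "z": -10.0, "wx": 0.0, "wy": 0.0, "wz": 15.4, "fingers": 1.0}, {"x": 22.1, "y": -20.5, "z": -10.0, "wx": 0.0, "wy": 0.0, "wz": 15.4, "fingers": 1.0}, {"x": 22.1, "y": -20.5, "z": -10.0, "wx": 0.0, "wy": 0.0, "wz": 15.4, "fingers": 1.0}]}}

```text
time_s: 1.5
ee_pos: [526.3, 224.3, 130.8]
ee_rot: [-2.184, 0.083, 2.185]
ft_force: [1.3, 0.6, 0.6]
width: 85.5
```

```bash
cat >> h.py <<'E'
from scipy.spatial.transform import Rotation as Ro
def st():
    s=arm.read_state();M=Ro.from_rotvec(s["ee_rot"]).as_matrix()
    print("t",round(s["time_s"],2),"pos",np.round(s["ee_pos"],1),"jawyaw",round(np.degrees(np.arctan2(M[1,1],M[0,1])),2),"down",np.round(M[:,0],3),"F",np.round(s["ft_force"],1),"T",np.round(s["wrist_torque"],2),"w",round(s["width"],1),"q",np.round(s["joint_positions"],2)); return s
E
python3 -c "
from h import *
st()
im=arm.get_image('top')['img'][200:310,150:270,::-1]; a=cv2.resize(im,None,fx=4,fy=4)
im=arm.get_image('side')['img'][130:240,220:320,::-1]; b=cv2.resize(im,None,fx=3,fy=4)
cv2.imwrite('pics/above.png',np.hstack([a,b]))"
```

```text
t 1.5 pos [526.3 224.3 130.8] jawyaw -94.25 down [-0.001 -0.002 -1.   ] F [1.3 0.6 0.6] T [ 0.04 -0.06 -0.04] w 85.5 q [ 0.68  0.35 -0.02  0.   -1.2   0.82]
```

View pics/above.png

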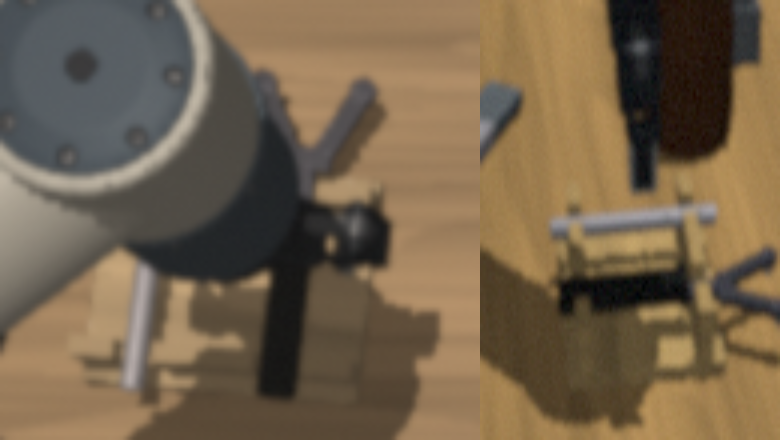

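>>> {"method": "arm_command", "body": {"moves": [{"x": 0.0, "y": 0.0, "z": -4.0, "wx": 0.0, "wy": 0.0, "wz": -0.2, "fingers": 1.0}, {"x": 0.0, "y": 0.0, "z": -7.5, "wx": 0.0, "wy": 0.0, "wz": -0.2, "fingers": 1.0}, {"x": 0.0, "y": 0.0, "z": -10.4, "wx": 0.0, "wy": 0.0, "wz": -0.2, "fingers": 1.0}, {"x": 0.0, "y": 0.0, "z": -10.4, "wx": 0.0, "wy": 0.0, "wz": -0.2, "fingers": 1.0}, {"x": 0.0, "y": 0.0, "z": -10.4, "wx": 0.0, "wy": 0.0, "wz": -0.2, "fingers": 0.5}, {"x": 0.0, "y": 0.0, "z": -10.4, "wx": 0.0, "wy": 0.0, "wz": -0.2, "fingers": 0.3}, {"x": 0.0, "y": 0.0, "z": -10.4, "wx": 0.0, "wy": 0.0, "wz": -0.2, "fingers": 0.3}, {"x": 0.0, "y": 0.0, "z": -10.4, "wx": 0.0, "wy": 0.0, "wz": -0.2, "fingers": 0.3}], "newtons": 40}}

```text
time_s: 2.4
ee_pos: [527.7, 226.5, 30.5]
ee_rot: [-2.187, 0.08, 2.176]
ft_force: [-0.3, 0.8, 0.1]
width: 28.3
```

```bash
python3 -c "
from h import *
st()
im=arm.get_image('top')['img'][200:310,150:270,::-1]; a=cv2.resize(im,None,fx=4,fy=4)
im=arm.get_image('side')['img'][130:240,220:320,::-1]; b=cv2.resize(im,None,fx=3,fy=4)
cv2.imwrite('pics/down.png',np.hstack([a,b]))"
```

```text
t 2.4 pos [527.7 226.5  30.5] jawyaw -94.33 down [ 0.005  0.002 -1.   ] F [-0.3  0.8  0.1] T [-0.01  0.03  0.06] w 28.3 q [ 0.68  0.44 -0.17  0.   -0.96  0.82]
```

View pics/down.png

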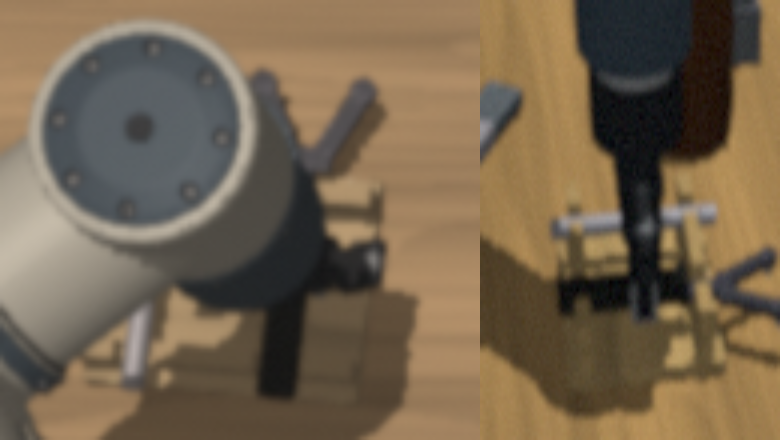

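>>> {"method": "arm_command", "body": {"moves": [{"x": -0.1, "y": -0.1, "z": -0.5, "wx": 0.0, "wy": 0.0, "wz": -0.2, "fingers": 0.33}, {"x": -0.1, "y": -0.1, "z": -0.5, "wx": 0.0, "wy": 0.0, "wz": -0.2, "fingers": 0.33}, {"x": -0.1, "y": -0.1, "z": -0.5, "wx": 0.0, "wy": 0.0, "wz": -0.2, "fingers": 0.33}, {"x": -0.1, "y": -0.1, "z": -0.5, "wx": 0.0, "wy": 0.0, "wz": -0.2, "fingers": 0.33}]}}

```text
time_s: 2.9
ee_pos: [526.3, 225.1, 24.7]
ee_rot: [-2.185, 0.085, 2.176]
ft_force: [-0.7, 0.2, -0.6]
width: 28.2
```

>>> {"method": "arm_command", "body": {"moves": [{"x": 0.0, "y": 0.0, "z": 0.0, "wx": 0.0, "wy": 0.0, "wz": 0.0, "fingers": 0.0}, {"x": 0.0, "y": 0.0, "z": 0.0, "wx": 0.0, "wy": 0.0, "wz": 0.0, "fingers": 0.0}, {"x": 0.0, "y": 0.0, "z": 0.0, "wx": 0.0, "wy": 0.0, "wz": 0.0, "fingers": 0.0}, {"x": 0.0, "y": 0.0, "z": 0.0, "wx": 0.0, "wy": 0.0, "wz": 0.0, "fingers": 0.0}, {"x": 0.0, "y": 0.0, "z": 0.0, "wx": 0.0, "wy": 0.0, "wz": 0.0, "fingers": 0.0}], "newtons": 100}}

```text
time_s: 3.4
ee_pos: [526.5, 225.2, 25.1]
ee_rot: [-2.185, 0.084, 2.175]
ft_force: [-1.0, 0.1, 4.6]
width: 20.4
```

```bash
python3 -c "
from h import *
st()"
```

```text
t 3.4 pos [526.5 225.2  25.1] jawyaw -94.54 down [ 0.005  0.002 -1.   ] F [-1.   0.1  4.6] T [0.   0.55 0.06] w 20.4 q [ 0.68  0.44 -0.18  0.   -0.95  0.81]
```

>>> {"method": "arm_command", "body": {"moves": [{"x": 0.0, "y": 0.0, "z": 1.5, "wx": 0.0, "wy": 0.0, "wz": 0.0, "fingers": 0.0}, {"x": 0.0, "y": 0.0, "z": 4.0, "wx": 0.0, "wy": 0.0, "wz": 0.0, "fingers": 0.0}, {"x": 0.0, "y": 0.0, "z": 7.0, "wx": 0.0, "wy": 0.0, "wz": 0.0, "fingers": 0.0}, {"x": 0.0, "y": 0.0, "z": 9.0, "wx": 0.0, "wy": 0.0, "wz": 0.0, "fingers": 0.0}, {"x": 0.0, "y": 0.0, "z": 9.0, "wx": 0.0, "wy": 0.0, "wz": 0.0, "fingers": 0.0}, {"x": 0.0, "y": 0.0, "z": 9.0, "wx": 0.0, "wy": 0.0, "wz": 0.0, "fingers": 0.0}]}}

```text
time_s: 4.0
ee_pos: [525.7, 225.0, 113.8]
ee_rot: [-2.183, 0.085, 2.177]
ft_force: [-1.2, 0.3, -3.0]
width: 20.4
```

```bash
python3 -c "
from h import *
st()
im=arm.get_image('top')['img'][180:310,150:270,::-1]; a=cv2.resize(im,None,fx=3,fy=4)
im=arm.get_image('side')['img'][110:240,220:340,::-1]; b=cv2.resize(im,None,fx=3,fy=4)
cv2.imwrite('pics/lift.png',np.hstack([a,b]))"
```

```text
t 4.0 pos [525.7 225.  113.8] jawyaw -94.56 down [ 0.003  0.002 -1.   ] F [-1.2  0.3 -3. ] T [-0.05  0.2  -0.04] w 20.4 q [ 0.68  0.36 -0.05  0.   -1.16  0.81]
```

View pics/lift.png

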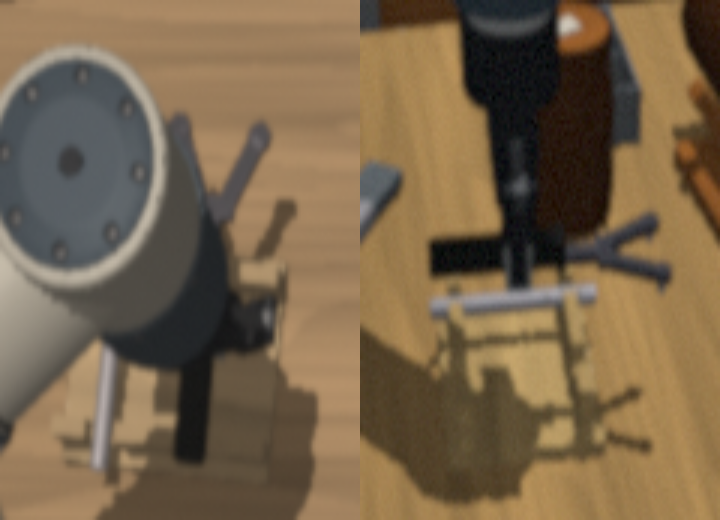

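The spanner is held level, with its full weight (about 3 N) on the wrist. Next I'll travel to above the ring.

>>> {"method": "arm_command", "body": {"moves": [{"x": -0.5, "y": -4.2, "z": 0.0, "wx": 0.0, "wy": 0.0, "wz": 4.0, "fingers": 0.0}, {"x": -1.1, "y": -8.5, "z": 0.0, "wx": 0.0, "wy": 0.0, "wz": 8.5, "fingers": 0.0}, {"x": -1.6, "y": -12.7, "z": 0.0, "wx": 0.0, "wy": 0.0, "wz": 12.8, "fingers": 0.0}, {"x": -2.2, "y": -17.0, "z": 0.0, "wx": 0.0, "wy": 0.0, "wz": 17.0, "fingers": 0.0}, {"x": -2.7, "y": -21.2, "z": 0.0, "wx": 0.0, "wy": 0.0, "wz": 21.3, "fingers": 0.0}, {"x": -3.3, "y": -25.5, "z": 0.0, "wx": 0.0, "wy": 0.0, "wz": 25.6, "fingers": 0.0}, {"x": -3.8, "y": -29.7, "z": 0.0, "wx": 0.0, "wy": 0.0, "wz": 30.0, "fingers": 0.0}, {"x": -4.4, "y": -34.0, "z": 0.0, "wx": 0.0, "wy": 0.0, "wz": 34.2, "fingers": 0.0}, {"x": -5.0, "y": -38.2, "z": 0.0, "wx": 0.0, "wy": 0.0, "wz": 38.5, "fingers": 0.0}, {"x": -5.4, "y": -41.5, "z": 0.0, "wx": 0.0, "wy": 0.0, "wz": 42.9, "fingers": 0.0}, {"x": -5.45, "y": -42.5, "z": 0.0, "wx": 0.0, "wy": 0.0, "wz": 42.9, "fingers": 0.0}, {"x": -5.45, "y": -42.5, "z": 0.0, "wx": 0.0, "wy": 0.0, "wz": 42.9, "fingers": 0.0}, {"x": -5.45, "y": -42.5, "z": 0.0, "wx": 0.0, "wy": 0.0, "wz": 42.9, "fingers": 0.0}]}}

```text
time_s: 5.4
ee_pos: [470.4, -199.8, 112.0]
ee_rot: [1.836, 0.639, -1.837]
ft_force: [-0.9, 0.2, -1.4]
width: 20.7
```

```bash
python3 -c "
from h import *
st()
im=arm.get_image('top')['img'][200:320,320:440,::-1]; a=cv2.resize(im,None,fx=3.3,fy=3.3)
im=arm.get_image('side')['img'][230:350,260:380,::-1]; b=cv2.resize(im,None,fx=3.3,fy=3.3)
cv2.imwrite('pics/hover.png',np.hstack([a,b]))"
```

```text
t 5.4 pos [ 470.4 -199.8  112. ] jawyaw -51.71 down [-0.001  0.002 -1.   ] F [-0.9  0.2 -1.4] T [-0.01  0.05  0.03] w 20.7 q [-0.1   0.25 -0.21 -0.   -1.11  2.34]
```

View pics/hover.png

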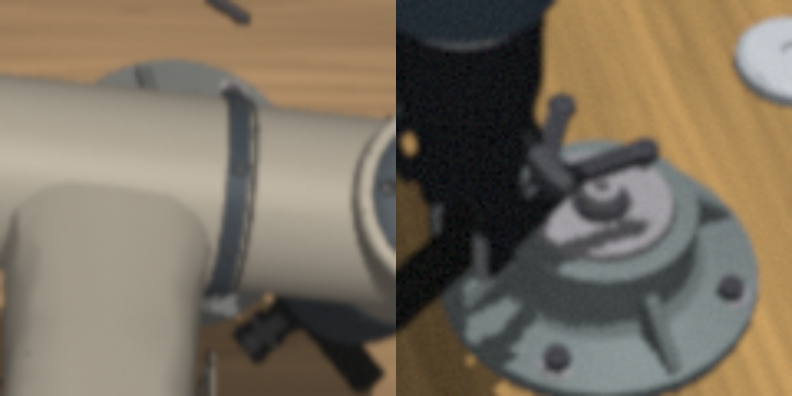

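```bash
python3 -c "
from h import *
np.set_printoptions(precision=1,suppress=True)
S=cam('side')
c=np.array([470.4,-199.8]); y=np.radians(38.29); e=np.array([np.cos(y),np.sin(y)]); n=np.array([-e[1],e[0]])
h=c+115*e; print('head pred',h)
P=[np.r_[h+30*n,129],np.r_[h-30*n,129]]; print(P,proj(S,P))
for p in proj(S,P): pass
im=S['img'][245:295,290:350,::-1]; im=cv2.resize(im,None,fx=12,fy=12,interpolation=cv2.INTER_CUBIC)
for p in proj(S,P): q=((p-[290,245]+.5)*12).astype(int); cv2.drawMarker(im,tuple(int(v) for v in q),(0,0,255),0,20,1)
cv2.imwrite('pics/hz.png',im)"
```

```text
head pred [ 560.7 -128.5]
[array([ 542.1, -105. ,  129. ]), array([ 579.3, -152.1,  129. ])] [[310.2 260.8]
 [335.4 274.4]]
```

View pics/hz.png

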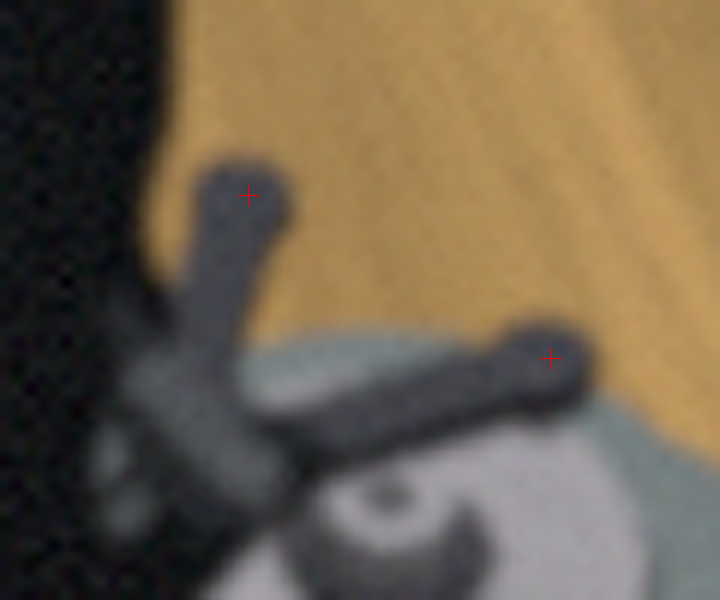

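The hover matches the prediction to about 1 mm. Next I'll descend towards the ring face.

>>> {"method": "arm_command", "body": {"moves": [{"x": 0.05, "y": 0.0, "z": -2.0, "wx": 0.0, "wy": 0.0, "wz": 0.1, "fingers": 0.0}, {"x": 0.05, "y": 0.0, "z": -3.2, "wx": 0.0, "wy": 0.0, "wz": 0.1, "fingers": 0.0}, {"x": 0.05, "y": 0.0, "z": -3.8, "wx": 0.0, "wy": 0.0, "wz": 0.1, "fingers": 0.0}, {"x": 0.05, "y": 0.0, "z": -3.8, "wx": 0.0, "wy": 0.0, "wz": 0.1, "fingers": 0.0}, {"x": 0.05, "y": 0.0, "z": -3.8, "wx": 0.0, "wy": 0.0, "wz": 0.1, "fingers": 0.0}]}}

```text
time_s: 6.05
ee_pos: [471.8, -199.4, 75.1]
ee_rot: [1.835, 0.641, -1.832]
ft_force: [-0.5, -0.1, -2.0]
width: 20.7
```

```bash
python3 -c "
from h import *
st()"
```

```text
t 6.05 pos [ 471.8 -199.4   75.1] jawyaw -51.47 down [ 0.001  0.001 -1.   ] F [-0.5 -0.1 -2. ] T [-0.06  0.07  0.  ] w 20.7 q [-0.09  0.29 -0.27 -0.   -1.02  2.34]
```

>>> {"method": "arm_command", "body": {"moves": [{"x": -0.04, "y": -0.06, "z": -0.3, "wx": 0.0, "wy": 0.0, "wz": -0.1, "fingers": 0.0}, {"x": -0.04, "y": -0.06, "z": -0.6, "wx": 0.0, "wy": 0.0, "wz": -0.1, "fingers": 0.0}, {"x": -0.04, "y": -0.06, "z": -0.7, "wx": 0.0, "wy": 0.0, "wz": -0.1, "fingers": 0.0}, {"x": -0.04, "y": -0.06, "z": -0.7, "wx": 0.0, "wy": 0.0, "wz": -0.1, "fingers": 0.0}, {"x": -0.04, "y": -0.06, "z": -0.7, "wx": 0.0, "wy": 0.0, "wz": -0.1, "fingers": 0.0}]}}

```text
time_s: 6.55
ee_pos: [471.4, -200.0, 68.2]
ee_rot: [1.836, 0.64, -1.833]
ft_force: [-0.1, 0.8, -2.5]
width: 20.7
```

```bash
python3 -c "
from h import *
st()
im=arm.get_image('side')['img'][250:320,280:370,::-1]; b=cv2.resize(im,None,fx=8,fy=8,interpolation=cv2.INTER_CUBIC)
cv2.imwrite('pics/near.png',b)"
```

```text
t 6.55 pos [ 471.4 -200.    68.2] jawyaw -51.57 down [ 0.001  0.001 -1.   ] F [-0.1  0.8 -2.5] T [-0.1   0.09  0.01] w 20.7 q [-0.1   0.29 -0.28 -0.   -1.    2.34]
```

View pics/near.png

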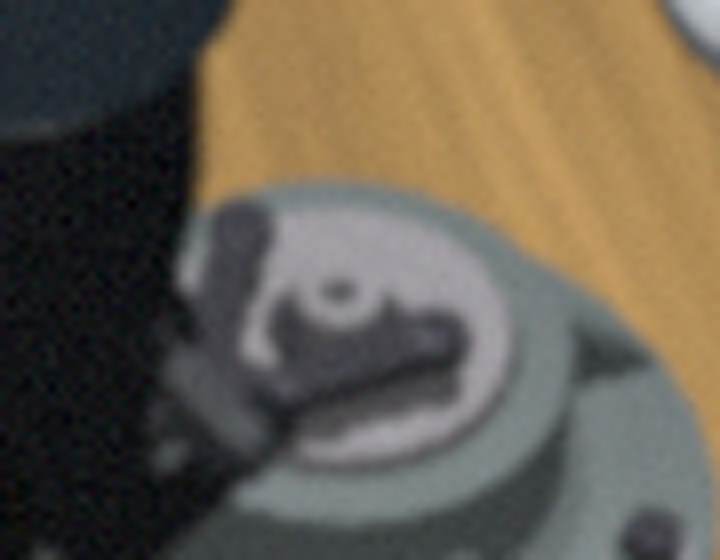

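>>> {"method": "arm_command", "body": {"moves": [{"x": 0.0, "y": 0.0, "z": -0.1, "wx": 0.0, "wy": 0.0, "wz": 0.0, "fingers": 0.0}, {"x": 0.0, "y": 0.0, "z": -0.2, "wx": 0.0, "wy": 0.0, "wz": 0.0, "fingers": 0.0}, {"x": 0.0, "y": 0.0, "z": -0.25, "wx": 0.0, "wy": 0.0, "wz": 0.0, "fingers": 0.0}, {"x": 0.0, "y": 0.0, "z": -0.25, "wx": 0.0, "wy": 0.0, "wz": 0.0, "fingers": 0.0}]}}

```text
time_s: 7.0
ee_pos: [471.3, -200.0, 65.6]
ee_rot: [1.836, 0.64, -1.834]
ft_force: [0.9, -0.0, -3.0]
width: 20.6
```

```bash
python3 -c "
from h import *
st()"
```

```text
t 7.0 pos [ 471.3 -200.    65.6] jawyaw -51.57 down [ 0.001  0.001 -1.   ] F [ 0.9 -0.  -3. ] T [-0.04  0.09 -0.06] w 20.6 q [-0.1   0.3  -0.28 -0.   -0.99  2.34]
```

>>> {"method": "arm_command", "body": {"moves": [{"x": 0.0, "y": 0.0, "z": -0.05, "wx": 0.0, "wy": 0.0, "wz": 0.0, "fingers": 0.0}, {"x": 0.0, "y": 0.0, "z": -0.1, "wx": 0.0, "wy": 0.0, "wz": 0.0, "fingers": 0.0}, {"x": 0.0, "y": 0.0, "z": -0.13, "wx": 0.0, "wy": 0.0, "wz": 0.0, "fingers": 0.0}, {"x": 0.0, "y": 0.0, "z": -0.13, "wx": 0.0, "wy": 0.0, "wz": 0.0, "fingers": 0.0}]}}

```text
time_s: 7.4
ee_pos: [471.3, -200.0, 64.3]
ee_rot: [1.836, 0.64, -1.834]
ft_force: [-0.6, -0.3, -2.1]
width: 20.1
```

```bash
python3 -c "
from h import *
st()"
```

```text
t 7.4 pos [ 471.3 -200.    64.3] jawyaw -51.57 down [ 0.001  0.001 -1.   ] F [-0.6 -0.3 -2.1] T [-0.02  0.02 -0.03] w 20.1 q [-0.1   0.3  -0.28 -0.   -0.99  2.34]
```

>>> {"method": "arm_command", "body": {"moves": [{"x": 0.0, "y": 0.0, "z": -0.05, "wx": 0.0, "wy": 0.0, "wz": 0.0, "fingers": 0.0}, {"x": 0.0, "y": 0.0, "z": -0.1, "wx": 0.0, "wy": 0.0, "wz": 0.0, "fingers": 0.0}, {"x": 0.0, "y": 0.0, "z": -0.15, "wx": 0.0, "wy": 0.0, "wz": 0.0, "fingers": 0.0}, {"x": 0.0, "y": 0.0, "z": -0.15, "wx": 0.0, "wy": 0.0, "wz": 0.0, "fingers": 0.0}]}}

```text
time_s: 7.8
ee_pos: [471.3, -200.0, 62.7]
ee_rot: [1.835, 0.64, -1.834]
ft_force: [-0.4, 0.2, -2.7]
width: 20.8
```

```bash
python3 -c "
from h import *
st()
im=arm.get_image('side')['img'][250:320,280:370,::-1]; b=cv2.resize(im,None,fx=8,fy=8,interpolation=cv2.INTER_CUBIC)
cv2.imwrite('pics/near2.png',b)"
```

```text
t 7.8 pos [ 471.3 -200.    62.7] jawyaw -51.57 down [ 0.001  0.001 -1.   ] F [-0.4  0.2 -2.7] T [-0.09  0.11  0.01] w 20.8 q [-0.1   0.3  -0.28 -0.   -0.99  2.34]
```

View pics/near2.png

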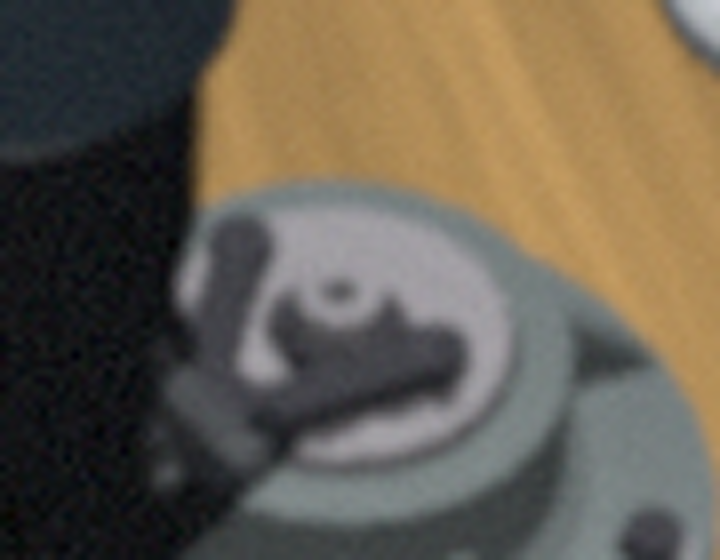

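The pins have dropped in with no load, about 3 mm so far. I'll continue gently until they're home.

>>> {"method": "arm_command", "body": {"moves": [{"x": 0.0, "y": 0.0, "z": -0.1, "wx": 0.0, "wy": 0.0, "wz": 0.0, "fingers": 0.0}, {"x": 0.0, "y": 0.0, "z": -0.2, "wx": 0.0, "wy": 0.0, "wz": 0.0, "fingers": 0.0}, {"x": 0.0, "y": 0.0, "z": -0.3, "wx": 0.0, "wy": 0.0, "wz": 0.0, "fingers": 0.0}, {"x": 0.0, "y": 0.0, "z": -0.4, "wx": 0.0, "wy": 0.0, "wz": 0.0, "fingers": 0.0}, {"x": 0.0, "y": 0.0, "z": -0.4, "wx": 0.0, "wy": 0.0, "wz": 0.0, "fingers": 0.0}]}}

```text
time_s: 8.35
ee_pos: [471.2, -200.0, 58.6]
ee_rot: [1.835, 0.64, -1.834]
ft_force: [-0.3, 0.3, -2.7]
width: 20.1
```

```bash
python3 -c "
from h import *
st()"
```

```text
t 8.35 pos [ 471.2 -200.    58.6] jawyaw -51.58 down [ 0.001  0.001 -1.   ] F [-0.3  0.3 -2.7] T [-0.21  0.07  0.01] w 20.1 q [-0.1   0.3  -0.29 -0.   -0.98  2.34]
```

>>> {"method": "arm_command", "body": {"moves": [{"x": 0.0, "y": 0.0, "z": -0.05, "wx": 0.0, "wy": 0.0, "wz": 0.0, "fingers": 0.0}, {"x": 0.0, "y": 0.0, "z": -0.1, "wx": 0.0, "wy": 0.0, "wz": 0.0, "fingers": 0.0}, {"x": 0.0, "y": 0.0, "z": -0.15, "wx": 0.0, "wy": 0.0, "wz": 0.0, "fingers": 0.0}, {"x": 0.0, "y": 0.0, "z": -0.15, "wx": 0.0, "wy": 0.0, "wz": 0.0, "fingers": 0.0}]}}

```text
time_s: 8.75
ee_pos: [471.3, -200.0, 57.2]
ee_rot: [1.835, 0.64, -1.834]
ft_force: [0.0, -0.0, 0.2]
width: 20.5
```

```bash
python3 -c "
from h import *
st()"
```

```text
t 8.75 pos [ 471.3 -200.    57.2] jawyaw -51.57 down [ 0.001  0.001 -1.   ] F [ 0.  -0.   0.2] T [0.07 0.13 0.05] w 20.5 q [-0.1   0.31 -0.29 -0.   -0.97  2.34]
```

The pins are home: the underside rests on the ring at z 57.2 with about 2.7 N on it. Next I'll work out the arc about the ring axis.

```bash
cat >> h.py <<'E'
C=np.array([561.3,-128.6])
def arc(P,phis):
    v=P-C
    for p in phis:
        a=-np.radians(p); w=np.array([[np.cos(a),-np.sin(a)],[np.sin(a),np.cos(a)]])@v-v; print(p,np.round(w/10,2))
def tau(n=1):
    s=st(); d=(s["ee_pos"][:2]-C)/1000; F=s["ft_force"]; print("tau ring axis",round(s["wrist_torque"][2]+d[0]*F[1]-d[1]*F[0],2),"radius",round(1000*np.hypot(*d),1),"az",round(np.degrees(np.arctan2(-d[1],-d[0])),2))
    return s
E
python3 -c "
from h import *
s=tau(); arc(np.array([471.3,-200.]),range(2,23,2))"
```

```text
t 8.75 pos [ 471.3 -200.    57.2] jawyaw -51.57 down [ 0.001  0.001 -1.   ] F [ 0.  -0.   0.2] T [0.07 0.13 0.05] w 20.5 q [-0.1   0.31 -0.29 -0.   -0.97  2.34]
tau ring axis 0.05 radius 114.9 az 38.44
2 [-0.24  0.32]
4 [-0.48  0.65]
6 [-0.7   0.98]
8 [-0.91  1.32]
10 [-1.1   1.67]
12 [-1.29  2.03]
14 [-1.46  2.39]
16 [-1.62  2.76]
18 [-1.77  3.13]
20 [-1.9   3.51]
22 [-2.02  3.89]
```

>>> {"method": "arm_command", "body": {"moves": [{"x": -0.24, "y": 0.32, "z": 0.0, "wx": 0.0, "wy": 0.0, "wz": -2.0, "fingers": 0.0}, {"x": -0.48, "y": 0.65, "z": 0.0, "wx": 0.0, "wy": 0.0, "wz": -4.0, "fingers": 0.0}, {"x": -0.7, "y": 0.98, "z": 0.0, "wx": 0.0, "wy": 0.0, "wz": -6.0, "fingers": 0.0}, {"x": -0.91, "y": 1.32, "z": 0.0, "wx": 0.0, "wy": 0.0, "wz": -8.0, "fingers": 0.0}, {"x": -0.91, "y": 1.32, "z": 0.0, "wx": 0.0, "wy": 0.0, "wz": -8.0, "fingers": 0.0}]}}

```text
time_s: 9.25
ee_pos: [462.4, -187.0, 57.5]
ee_rot: [1.923, 0.523, -1.92]
ft_force: [-0.3, -2.1, -2.3]
width: 20.5
```

```bash
python3 -c "
from h import *
s=tau(); arc(s['ee_pos'][:2],range(2,17,2))"
```

```text
t 9.25 pos [ 462.4 -187.    57.5] jawyaw -59.55 down [ 0.001 -0.    -1.   ] F [-0.3 -2.1 -2.3] T [-0.8  -0.05 -0.04] w 20.5 q [-0.07  0.28 -0.33  0.   -0.96  2.17]
tau ring axis 0.15 radius 114.9 az 30.58
2 [-0.2   0.35]
4 [-0.38  0.7 ]
6 [-0.56  1.07]
8 [-0.72  1.43]
10 [-0.86  1.81]
12 [-1.    2.18]
14 [-1.12  2.57]
16 [-1.23  2.95]
```

>>> {"method": "arm_command", "body": {"moves": [{"x": -0.2, "y": 0.35, "z": -0.03, "wx": 0.0, "wy": 0.0, "wz": -2.0, "fingers": 0.0}, {"x": -0.38, "y": 0.7, "z": -0.05, "wx": 0.0, "wy": 0.0, "wz": -4.0, "fingers": 0.0}, {"x": -0.56, "y": 1.07, "z": -0.05, "wx": 0.0, "wy": 0.0, "wz": -6.0, "fingers": 0.0}, {"x": -0.72, "y": 1.43, "z": -0.05, "wx": 0.0, "wy": 0.0, "wz": -8.0, "fingers": 0.0}, {"x": -0.86, "y": 1.81, "z": -0.05, "wx": 0.0, "wy": 0.0, "wz": -10.0, "fingers": 0.0}, {"x": -1.0, "y": 2.18, "z": -0.05, "wx": 0.0, "wy": 0.0, "wz": -12.0, "fingers": 0.0}, {"x": -1.12, "y": 2.57, "z": -0.05, "wx": 0.0, "wy": 0.0, "wz": -14.0, "fingers": 0.0}]}}

```text
time_s: 9.95
ee_pos: [451.4, -161.6, 57.3]
ee_rot: [2.068, 0.298, -2.065]
ft_force: [-0.3, -2.2, -0.9]
width: 20.8
```

```bash
python3 -c "
from h import *
s=tau(); arc(s['ee_pos'][:2],range(1,9))
im=arm.get_image('side')['img'][250:320,280:370,::-1]; b=cv2.resize(im,None,fx=8,fy=8,interpolation=cv2.INTER_CUBIC)
cv2.imwrite('pics/turn1.png',b);s=tau()"
```

```text
t 9.95 pos [ 451.4 -161.6   57.3] jawyaw -73.53 down [ 0.002 -0.001 -1.   ] F [-0.3 -2.2 -0.9] T [-0.68  0.03  0.3 ] w 20.8 q [-0.02  0.25 -0.38  0.   -0.95  1.87]
tau ring axis 0.53 radius 114.8 az 16.72
1 [-0.06  0.19]
2 [-0.11  0.39]
3 [-0.16  0.58]
4 [-0.2   0.77]
5 [-0.25  0.97]
6 [-0.29  1.17]
7 [-0.32  1.36]
8 [-0.35  1.56]
t 10.0 pos [ 451.3 -161.2   57.3] jawyaw -73.63 down [ 0.002 -0.001 -1.   ] F [-0.5 -2.1 -1.1] T [-0.69  0.13  0.12] w 20.6 q [-0.01  0.25 -0.38  0.   -0.95  1.87]
tau ring axis 0.34 radius 114.8 az 16.52
```

View pics/turn1.png

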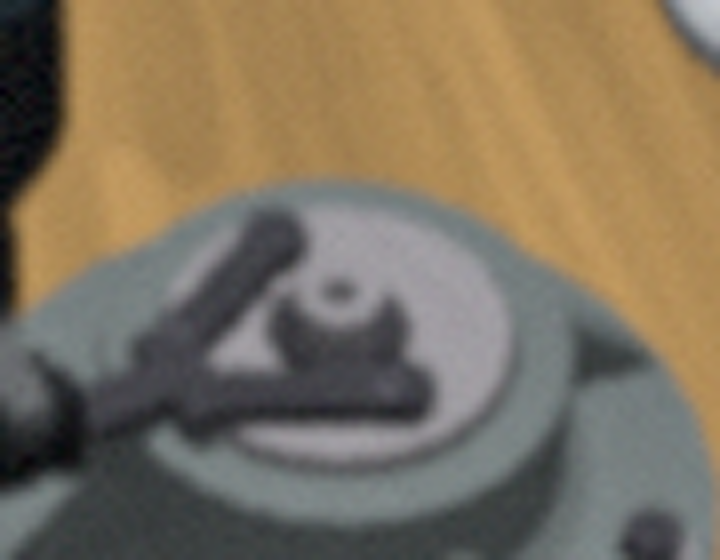

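The picture shows the fork lying flat on the ring round the spindle, and the ring is turning with it at 0.5 N m of free drag. I'll continue in smaller steps.

>>> {"method": "arm_command", "body": {"moves": [{"x": -0.06, "y": 0.19, "z": 0.0, "wx": 0.0, "wy": 0.0, "wz": -1.0, "fingers": 0.0}, {"x": -0.11, "y": 0.39, "z": 0.0, "wx": 0.0, "wy": 0.0, "wz": -2.0, "fingers": 0.0}, {"x": -0.16, "y": 0.58, "z": 0.0, "wx": 0.0, "wy": 0.0, "wz": -3.0, "fingers": 0.0}, {"x": -0.2, "y": 0.77, "z": 0.0, "wx": 0.0, "wy": 0.0, "wz": -4.0, "fingers": 0.0}, {"x": -0.25, "y": 0.97, "z": 0.0, "wx": 0.0, "wy": 0.0, "wz": -5.0, "fingers": 0.0}, {"x": -0.29, "y": 1.17, "z": 0.0, "wx": 0.0, "wy": 0.0, "wz": -6.0, "fingers": 0.0}]}}

```text
time_s: 10.6
ee_pos: [448.5, -149.4, 57.3]
ee_rot: [2.129, 0.19, -2.125]
ft_force: [0.3, -1.6, -1.1]
width: 20.3
```

```bash
python3 -c "
from h import *
s=tau(); arc(s['ee_pos'][:2],range(1,7))"
```

```text
t 10.6 pos [ 448.5 -149.4   57.3] jawyaw -79.71 down [ 0.002 -0.001 -1.   ] F [ 0.3 -1.6 -1.1] T [-0.83 -0.14  0.29] w 20.3 q [ 0.01  0.24 -0.39  0.   -0.94  1.74]
tau ring axis 0.48 radius 114.7 az 10.46
1 [-0.03  0.2 ]
2 [-0.07  0.39]
3 [-0.09  0.59]
4 [-0.12  0.79]
5 [-0.14  0.99]
6 [-0.16  1.19]
```

>>> {"method": "arm_command", "body": {"moves": [{"x": -0.03, "y": 0.2, "z": 0.0, "wx": 0.0, "wy": 0.0, "wz": -1.0, "fingers": 0.0}, {"x": -0.07, "y": 0.39, "z": 0.0, "wx": 0.0, "wy": 0.0, "wz": -2.0, "fingers": 0.0}, {"x": -0.09, "y": 0.59, "z": 0.0, "wx": 0.0, "wy": 0.0, "wz": -3.0, "fingers": 0.0}]}}

```text
time_s: 10.9
ee_pos: [447.5, -143.3, 57.3]
ee_rot: [2.158, 0.134, -2.154]
ft_force: [-0.8, -1.9, -1.8]
width: 20.3
```

```bash
python3 -c "
from h import *
s=tau(); arc(s['ee_pos'][:2],range(1,7))"
```

```text
t 10.9 pos [ 447.5 -143.3   57.3] jawyaw -82.79 down [ 0.002 -0.001 -1.   ] F [-0.8 -1.9 -1.8] T [-0.6  -0.03  0.31] w 20.3 q [ 0.03  0.23 -0.4   0.   -0.94  1.67]
tau ring axis 0.51 radius 114.7 az 7.37
1 [-0.02  0.2 ]
2 [-0.04  0.4 ]
3 [-0.06  0.6 ]
4 [-0.07  0.8 ]
5 [-0.09  1.  ]
6 [-0.09  1.2 ]
```

>>> {"method": "arm_command", "body": {"moves": [{"x": -0.02, "y": 0.2, "z": -0.01, "wx": 0.0, "wy": 0.0, "wz": -1.0, "fingers": 0.0}, {"x": -0.04, "y": 0.4, "z": -0.02, "wx": 0.0, "wy": 0.0, "wz": -2.0, "fingers": 0.0}, {"x": -0.06, "y": 0.6, "z": -0.02, "wx": 0.0, "wy": 0.0, "wz": -3.0, "fingers": 0.0}]}}

```text
time_s: 11.2
ee_pos: [446.9, -137.1, 57.2]
ee_rot: [2.186, 0.077, -2.182]
ft_force: [-0.1, -1.8, 0.1]
width: 20.6
```

```bash
python3 -c "
from h import *
s=tau(); arc(s['ee_pos'][:2],range(1,7))"
```

```text
t 11.2 pos [ 446.9 -137.1   57.2] jawyaw -85.87 down [ 0.002 -0.001 -1.   ] F [-0.1 -1.8  0.1] T [-0.61 -0.    0.33] w 20.6 q [ 0.04  0.23 -0.41  0.   -0.94  1.6 ]
tau ring axis 0.53 radius 114.7 az 4.27
1 [-0.01  0.2 ]
2 [-0.02  0.4 ]
3 [-0.03  0.6 ]
4 [-0.03  0.8 ]
5 [-0.03  1.  ]
6 [-0.03  1.2 ]
```

>>> {"method": "arm_command", "body": {"moves": [{"x": -0.01, "y": 0.2, "z": 0.0, "wx": 0.0, "wy": 0.0, "wz": -1.0, "fingers": 0.0}, {"x": -0.02, "y": 0.4, "z": 0.0, "wx": 0.0, "wy": 0.0, "wz": -2.0, "fingers": 0.0}, {"x": -0.03, "y": 0.6, "z": 0.0, "wx": 0.0, "wy": 0.0, "wz": -3.0, "fingers": 0.0}]}}

```text
time_s: 11.5
ee_pos: [446.6, -131.0, 57.2]
ee_rot: [2.214, 0.019, -2.209]
ft_force: [-0.6, -1.7, -0.3]
width: 20.7
```

```bash
python3 -c "
from h import *
s=tau(); arc(s['ee_pos'][:2],range(1,7))"
```

```text
t 11.5 pos [ 446.6 -131.    57.2] jawyaw -88.95 down [ 0.002 -0.001 -1.   ] F [-0.6 -1.7 -0.3] T [-0.52 -0.    0.36] w 20.7 q [ 0.05  0.22 -0.41  0.   -0.94  1.53]
tau ring axis 0.55 radius 114.7 az 1.18
1 [-0.   0.2]
2 [-0.   0.4]
3 [0.  0.6]
4 [0.01 0.8 ]
5 [0.02 1.  ]
6 [0.04 1.2 ]
```

>>> {"method": "arm_command", "body": {"moves": [{"x": 0.0, "y": 0.2, "z": 0.0, "wx": 0.0, "wy": 0.0, "wz": -1.0, "fingers": 0.0}, {"x": 0.0, "y": 0.4, "z": 0.0, "wx": 0.0, "wy": 0.0, "wz": -2.0, "fingers": 0.0}, {"x": 0.0, "y": 0.6, "z": 0.0, "wx": 0.0, "wy": 0.0, "wz": -3.0, "fingers": 0.0}]}}

```text
time_s: 11.8
ee_pos: [446.7, -124.7, 57.2]
ee_rot: [-2.206, 0.041, 2.202]
ft_force: [0.2, -1.2, -1.4]
width: 20.2
```

```bash
python3 -c "
from h import *
s=tau(); arc(s['ee_pos'][:2],range(1,7))"
```

```text
t 11.8 pos [ 446.7 -124.7   57.2] jawyaw -92.03 down [ 0.002 -0.001 -1.   ] F [ 0.2 -1.2 -1.4] T [-0.59 -0.06  0.39] w 20.2 q [ 0.07  0.22 -0.41  0.   -0.94  1.47]
tau ring axis 0.53 radius 114.7 az -1.93
1 [0.01 0.2 ]
2 [0.02 0.4 ]
3 [0.04 0.6 ]
4 [0.05 0.8 ]
5 [0.08 1.  ]
6 [0.1 1.2]
```

>>> {"method": "arm_command", "body": {"moves": [{"x": 0.01, "y": 0.2, "z": -0.01, "wx": 0.0, "wy": 0.0, "wz": -1.0, "fingers": 0.0}, {"x": 0.02, "y": 0.4, "z": -0.01, "wx": 0.0, "wy": 0.0, "wz": -2.0, "fingers": 0.0}, {"x": 0.04, "y": 0.6, "z": -0.01, "wx": 0.0, "wy": 0.0, "wz": -3.0, "fingers": 0.0}]}}

```text
time_s: 12.1
ee_pos: [447.0, -118.6, 57.1]
ee_rot: [-2.178, 0.099, 2.175]
ft_force: [-0.2, -1.1, -0.1]
width: 20.3
```

```bash
python3 -c "
from h import *
s=tau(); arc(s['ee_pos'][:2],range(1,7))"
```

```text
t 12.1 pos [ 447.  -118.6   57.1] jawyaw -95.11 down [ 0.002 -0.002 -1.   ] F [-0.2 -1.1 -0.1] T [-0.49 -0.    0.4 ] w 20.3 q [ 0.08  0.22 -0.42  0.   -0.93  1.4 ]
tau ring axis 0.53 radius 114.7 az -5.03
1 [0.02 0.2 ]
2 [0.04 0.4 ]
3 [0.07 0.6 ]
4 [0.1  0.79]
5 [0.13 0.99]
6 [0.17 1.19]
```

>>> {"method": "arm_command", "body": {"moves": [{"x": 0.02, "y": 0.2, "z": 0.0, "wx": 0.0, "wy": 0.0, "wz": -1.0, "fingers": 0.0}, {"x": 0.04, "y": 0.4, "z": 0.0, "wx": 0.0, "wy": 0.0, "wz": -2.0, "fingers": 0.0}, {"x": 0.07, "y": 0.6, "z": 0.0, "wx": 0.0, "wy": 0.0, "wz": -3.0, "fingers": 0.0}]}}

```text
time_s: 12.4
ee_pos: [447.7, -112.8, 57.1]
ee_rot: [-2.15, 0.156, 2.147]
ft_force: [-0.2, -4.8, -1.8]
width: 20.5
```

```bash
python3 -c "
from h import *
s=tau(); arc(s['ee_pos'][:2],[.5,1,1.5,2,2.5,3,4])"
```

```text
t 12.4 pos [ 447.7 -112.8   57.1] jawyaw -98.16 down [ 0.001 -0.003 -1.   ] F [-0.2 -4.8 -1.8] T [-1.65  0.01  0.65] w 20.5 q [ 0.1   0.22 -0.42  0.   -0.93  1.33]
tau ring axis 1.2 radius 114.7 az -7.92
0.5 [0.01 0.1 ]
1 [0.03 0.2 ]
1.5 [0.05 0.3 ]
2 [0.06 0.4 ]
2.5 [0.08 0.49]
3 [0.1  0.59]
4 [0.14 0.79]
```

It now bears, at about 1.2 N m. I'll add a small amount for the nip.

>>> {"method": "arm_command", "body": {"moves": [{"x": 0.01, "y": 0.1, "z": 0.0, "wx": 0.0, "wy": 0.0, "wz": -0.5, "fingers": 0.0}, {"x": 0.02, "y": 0.14, "z": 0.0, "wx": 0.0, "wy": 0.0, "wz": -0.7, "fingers": 0.0}]}}

```text
time_s: 12.6
ee_pos: [447.9, -111.6, 57.2]
ee_rot: [-2.144, 0.169, 2.141]
ft_force: [-0.9, -4.4, -0.6]
width: 20.4
```

```bash
python3 -c "
from h import *
s=tau(); arc(s['ee_pos'][:2],[.5,1,1.5,2,2.5,3,4])"
```

```text
t 12.6 pos [ 447.9 -111.6   57.2] jawyaw -98.84 down [ 0.001 -0.003 -1.   ] F [-0.9 -4.4 -0.6] T [-1.72 -0.    0.75] w 20.4 q [ 0.1   0.22 -0.42  0.   -0.93  1.31]
tau ring axis 1.26 radius 114.7 az -8.52
0.5 [0.02 0.1 ]
1 [0.03 0.2 ]
1.5 [0.05 0.3 ]
2 [0.07 0.39]
2.5 [0.08 0.49]
3 [0.1  0.59]
4 [0.15 0.79]
```

>>> {"method": "arm_command", "body": {"moves": [{"x": 0.01, "y": 0.06, "z": 0.0, "wx": 0.0, "wy": 0.0, "wz": -0.3, "fingers": 0.0}, {"x": 0.02, "y": 0.12, "z": 0.0, "wx": 0.0, "wy": 0.0, "wz": -0.6, "fingers": 0.0}]}}

```text
time_s: 12.8
ee_pos: [448.0, -110.6, 57.2]
ee_rot: [-2.138, 0.18, 2.136]
ft_force: [-1.2, -4.8, -0.7]
width: 20.5
```

```bash
python3 -c "
from h import *
s=tau(); arc(s['ee_pos'][:2],[.5,1,1.5])"
```

```text
t 12.8 pos [ 448.  -110.6   57.2] jawyaw -99.45 down [ 0.001 -0.004 -1.   ] F [-1.2 -4.8 -0.7] T [-1.69  0.01  0.88] w 20.5 q [ 0.1   0.22 -0.42  0.   -0.93  1.3 ]
tau ring axis 1.44 radius 114.7 az -9.05
0.5 [0.02 0.1 ]
1 [0.03 0.2 ]
1.5 [0.05 0.3 ]
```

1.44 N m, close to the target. I'll hold it for 0.4 s.

>>> {"method": "arm_command", "body": {"moves": [{"x": 0.0, "y": 0.02, "z": 0.0, "wx": 0.0, "wy": 0.0, "wz": -0.1, "fingers": 0.0}, {"x": 0.0, "y": 0.02, "z": 0.0, "wx": 0.0, "wy": 0.0, "wz": -0.1, "fingers": 0.0}, {"x": 0.0, "y": 0.02, "z": 0.0, "wx": 0.0, "wy": 0.0, "wz": -0.1, "fingers": 0.0}, {"x": 0.0, "y": 0.02, "z": 0.0, "wx": 0.0, "wy": 0.0, "wz": -0.1, "fingers": 0.0}]}}

```text
time_s: 13.2
ee_pos: [448.1, -110.4, 57.2]
ee_rot: [-2.138, 0.182, 2.135]
ft_force: [-0.4, -4.3, -1.3]
width: 20.4
```

```bash
python3 -c "
from h import *
s=tau(); arc(s['ee_pos'][:2],[-.5,-1,-1.5,-2,-2.5,-3])
im=arm.get_image('side')['img'][250:320,280:370,::-1]; b=cv2.resize(im,None,fx=8,fy=8,interpolation=cv2.INTER_CUBIC)
cv2.imwrite('pics/nip.png',b);s=tau()"
```

```text
t 13.2 pos [ 448.1 -110.4   57.2] jawyaw -99.54 down [ 0.001 -0.004 -1.   ] F [-0.4 -4.3 -1.3] T [-1.77 -0.03  0.91] w 20.4 q [ 0.1   0.22 -0.42  0.   -0.93  1.3 ]
tau ring axis 1.41 radius 114.7 az -9.12
-0.5 [-0.02 -0.1 ]
-1 [-0.03 -0.2 ]
-1.5 [-0.04 -0.3 ]
-2 [-0.06 -0.4 ]
-2.5 [-0.07 -0.5 ]
-3 [-0.08 -0.6 ]
t 13.25 pos [ 448.1 -110.4   57.2] jawyaw -99.54 down [ 0.001 -0.004 -1.   ] F [ 0.6 -5.3 -0.6] T [-1.72 -0.01  0.91] w 20.2 q [ 0.1   0.22 -0.42  0.   -0.93  1.3 ]
tau ring axis 1.5 radius 114.7 az -9.13
```

View pics/nip.png

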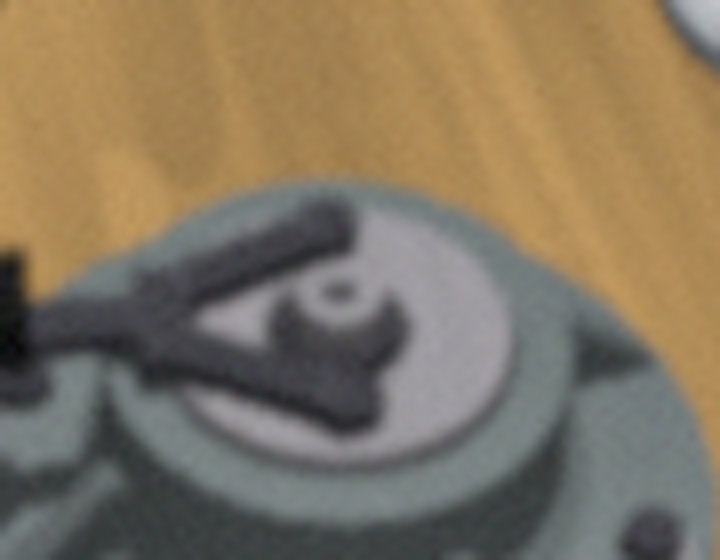

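Static torque is 1.4 to 1.5 N m with the pins home. I'll unload by easing back.

>>> {"method": "arm_command", "body": {"moves": [{"x": -0.02, "y": -0.1, "z": 0.0, "wx": 0.0, "wy": 0.0, "wz": 0.5, "fingers": 0.0}, {"x": -0.03, "y": -0.2, "z": 0.0, "wx": 0.0, "wy": 0.0, "wz": 1.0, "fingers": 0.0}, {"x": -0.04, "y": -0.3, "z": 0.0, "wx": 0.0, "wy": 0.0, "wz": 1.5, "fingers": 0.0}]}}

```text
time_s: 13.55
ee_pos: [447.8, -112.8, 57.1]
ee_rot: [-2.151, 0.154, 2.147]
ft_force: [-0.4, 0.2, -0.9]
width: 20.5
```

```bash
python3 -c "
from h import *
s=tau(); arc(s['ee_pos'][:2],[-.5,-1,-1.5,-2,-2.5,-3])"
```

```text
t 13.55 pos [ 447.8 -112.8   57.1] jawyaw -98.07 down [ 0.002 -0.002 -1.   ] F [-0.4  0.2 -0.9] T [ 0.41 -0.03  0.15] w 20.5 q [ 0.1   0.22 -0.42  0.   -0.93  1.33]
tau ring axis 0.14 radius 114.6 az -7.95
-0.5 [-0.01 -0.1 ]
-1 [-0.03 -0.2 ]
-1.5 [-0.04 -0.3 ]
-2 [-0.05 -0.4 ]
-2.5 [-0.06 -0.5 ]
-3 [-0.07 -0.6 ]
```

>>> {"method": "arm_command", "body": {"moves": [{"x": -0.01, "y": -0.08, "z": 0.0, "wx": 0.0, "wy": 0.0, "wz": 0.4, "fingers": 0.0}, {"x": -0.01, "y": -0.08, "z": 0.2, "wx": 0.0, "wy": 0.0, "wz": 0.4, "fingers": 0.0}, {"x": -0.01, "y": -0.08, "z": 0.4, "wx": 0.0, "wy": 0.0, "wz": 0.4, "fingers": 0.0}]}}

```text
time_s: 13.85
ee_pos: [447.5, -113.5, 61.0]
ee_rot: [-2.154, 0.147, 2.151]
ft_force: [1.2, -0.1, -2.4]
width: 20.5
```

```bash
python3 -c "
from h import *
s=tau()"
```

```text
t 13.85 pos [ 447.5 -113.5   61. ] jawyaw -97.71 down [ 0.001 -0.002 -1.   ] F [ 1.2 -0.1 -2.4] T [-0.09 -0.3  -0.04] w 20.5 q [ 0.09  0.21 -0.41  0.   -0.94  1.34]
tau ring axis -0.05 radius 114.8 az -7.58
```

Free of torque and lifting cleanly. I'll raise it to z 120.

>>> {"method": "arm_command", "body": {"moves": [{"x": 0.0, "y": 0.0, "z": 0.5, "wx": 0.0, "wy": 0.0, "wz": 0.0, "fingers": 0.0}, {"x": 0.0, "y": 0.0, "z": 1.2, "wx": 0.0, "wy": 0.0, "wz": 0.0, "fingers": 0.0}, {"x": 0.0, "y": 0.0, "z": 3.0, "wx": 0.0, "wy": 0.0, "wz": 0.0, "fingers": 0.0}, {"x": 0.0, "y": 0.0, "z": 5.2, "wx": 0.0, "wy": 0.0, "wz": 0.0, "fingers": 0.0}, {"x": 0.0, "y": 0.0, "z": 5.2, "wx": 0.0, "wy": 0.0, "wz": 0.0, "fingers": 0.0}, {"x": 0.0, "y": 0.0, "z": 5.2, "wx": 0.0, "wy": 0.0, "wz": 0.0, "fingers": 0.0}]}}

```text
time_s: 14.45
ee_pos: [447.4, -113.3, 113.2]
ee_rot: [-2.154, 0.146, 2.15]
ft_force: [-0.4, -0.4, -3.3]
width: 20.4
```

```bash
python3 -c "
from h import *
np.set_printoptions(precision=1,suppress=True)
s=tau()
S=cam('side'); y=np.radians(90-97.7); e=np.array([np.cos(y),np.sin(y)]);n=np.array([-e[1],e[0]]); h=s['ee_pos'][:2]+115*e; z=s['ee_pos'][2]+17
P=[np.r_[h+30*n,z],np.r_[h-30*n,z]]; q=proj(S,P);print(q)
x0,y0=260,230; im=cv2.resize(S['img'][y0:y0+80,x0:x0+100,::-1],None,fx=8,fy=7.5,interpolation=cv2.INTER_CUBIC)
for p in q: cv2.drawMarker(im,(int((p[0]-x0+.5)*8),int((p[1]-y0+.5)*7.5)),(0,0,255),0,20,1)
cv2.imwrite('pics/off.png',im)"
```

```text
t 14.45 pos [ 447.4 -113.3  113.2] jawyaw -97.73 down [ 0. -0. -1.] F [-0.4 -0.4 -3.3] T [0.  0.1 0.1] w 20.4 q [ 0.1  0.1 -0.3  0.  -1.1  1.3]
tau ring axis 0.09 radius 114.9 az -7.67
[[321.1 256.5]
 [325.  278. ]]
```

View pics/off.png

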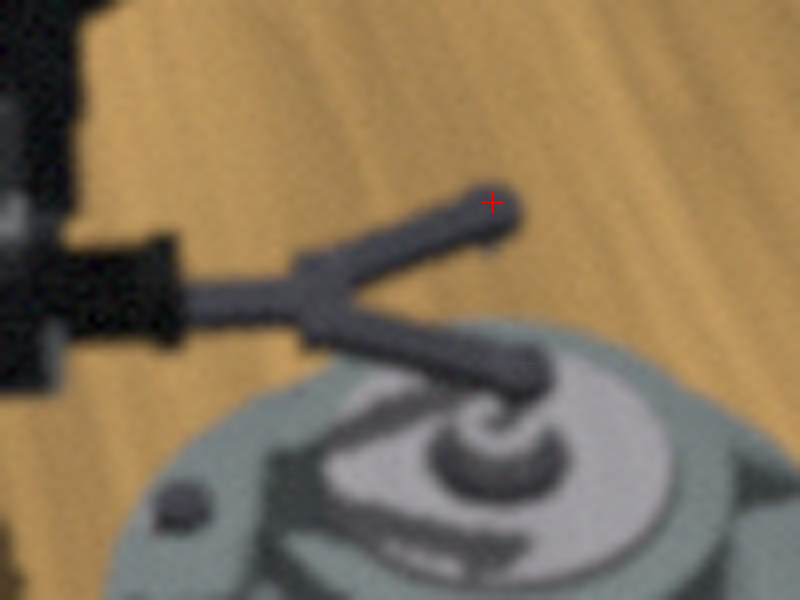

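The head still matches the prediction in the grip. Next I'll travel back over the rack.

>>> {"method": "arm_command", "body": {"moves": [{"x": 1.0, "y": 4.2, "z": 0.0, "wx": 0.0, "wy": 0.0, "wz": 0.4, "fingers": 0.0}, {"x": 2.0, "y": 8.5, "z": 0.0, "wx": 0.0, "wy": 0.0, "wz": 0.8, "fingers": 0.0}, {"x": 3.0, "y": 12.8, "z": 0.0, "wx": 0.0, "wy": 0.0, "wz": 1.2, "fingers": 0.0}, {"x": 4.0, "y": 17.0, "z": 0.0, "wx": 0.0, "wy": 0.0, "wz": 1.6, "fingers": 0.0}, {"x": 5.0, "y": 21.3, "z": 0.0, "wx": 0.0, "wy": 0.0, "wz": 2.0, "fingers": 0.0}, {"x": 6.0, "y": 25.5, "z": 0.0, "wx": 0.0, "wy": 0.0, "wz": 2.4, "fingers": 0.0}, {"x": 7.0, "y": 29.8, "z": 0.0, "wx": 0.0, "wy": 0.0, "wz": 2.8, "fingers": 0.0}, {"x": 7.7, "y": 33.0, "z": 0.0, "wx": 0.0, "wy": 0.0, "wz": 3.2, "fingers": 0.0}, {"x": 7.9, "y": 33.9, "z": 0.0, "wx": 0.0, "wy": 0.0, "wz": 3.2, "fingers": 0.0}, {"x": 7.9, "y": 33.9, "z": 0.0, "wx": 0.0, "wy": 0.0, "wz": 3.2, "fingers": 0.0}, {"x": 7.9, "y": 33.9, "z": 0.0, "wx": 0.0, "wy": 0.0, "wz": 3.2, "fingers": 0.0}]}}

```text
time_s: 15.6
ee_pos: [525.1, 224.9, 111.5]
ee_rot: [-2.18, 0.089, 2.184]
ft_force: [0.9, -0.4, -2.7]
width: 20.5
```

```bash
python3 -c "
from h import *
st()
im=arm.get_image('top')['img'][180:310,150:270,::-1]; a=cv2.resize(im,None,fx=3,fy=4)
im=arm.get_image('side')['img'][110:240,220:340,::-1]; b=cv2.resize(im,None,fx=3,fy=4)
cv2.imwrite('pics/back.png',np.hstack([a,b]))"
```

```text
t 15.6 pos [525.1 224.9 111.5] jawyaw -94.55 down [-0.002 -0.002 -1.   ] F [ 0.9 -0.4 -2.7] T [-0.06  0.07  0.04] w 20.5 q [ 0.68  0.36 -0.05  0.   -1.16  0.81]
```

View pics/back.png

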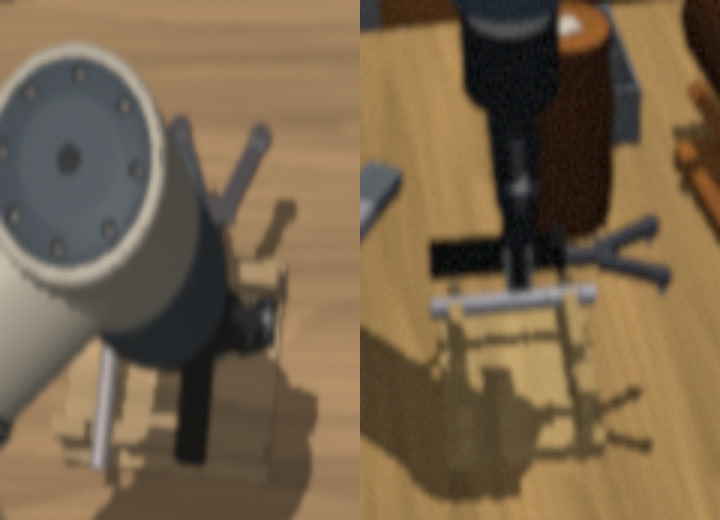

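Same picture as at the lift. I'll lower to just above the notches.

>>> {"method": "arm_command", "body": {"moves": [{"x": 0.12, "y": 0.03, "z": -3.0, "wx": 0.0, "wy": 0.0, "wz": 0.0, "fingers": 0.0}, {"x": 0.12, "y": 0.03, "z": -5.5, "wx": 0.0, "wy": 0.0, "wz": 0.0, "fingers": 0.0}, {"x": 0.12, "y": 0.03, "z": -6.5, "wx": 0.0, "wy": 0.0, "wz": 0.0, "fingers": 0.0}, {"x": 0.12, "y": 0.03, "z": -6.5, "wx": 0.0, "wy": 0.0, "wz": 0.0, "fingers": 0.0}, {"x": 0.12, "y": 0.03, "z": -6.5, "wx": 0.0, "wy": 0.0, "wz": 0.0, "fingers": 0.0}, {"x": 0.12, "y": 0.03, "z": -6.5, "wx": 0.0, "wy": 0.0, "wz": 0.0, "fingers": 0.0}]}}

```text
time_s: 16.3
ee_pos: [527.7, 225.2, 48.8]
ee_rot: [-2.183, 0.088, 2.179]
ft_force: [-1.0, 0.4, -1.8]
width: 20.7
```

```bash
python3 -c "
from h import *
st()
im=arm.get_image('top')['img'][180:310,150:270,::-1]; a=cv2.resize(im,None,fx=3,fy=4)
im=arm.get_image('side')['img'][130:240,230:340,::-1]; b=cv2.resize(im,None,fx=4,fy=4.73)[:520]
cv2.imwrite('pics/back2.png',np.hstack([a,b]))"
```

```text
t 16.3 pos [527.7 225.2  48.8] jawyaw -94.6 down [ 0.002 -0.    -1.   ] F [-1.   0.4 -1.8] T [ 0.    0.04 -0.01] w 20.7 q [ 0.68  0.42 -0.14  0.   -1.01  0.81]
```

View pics/back2.png

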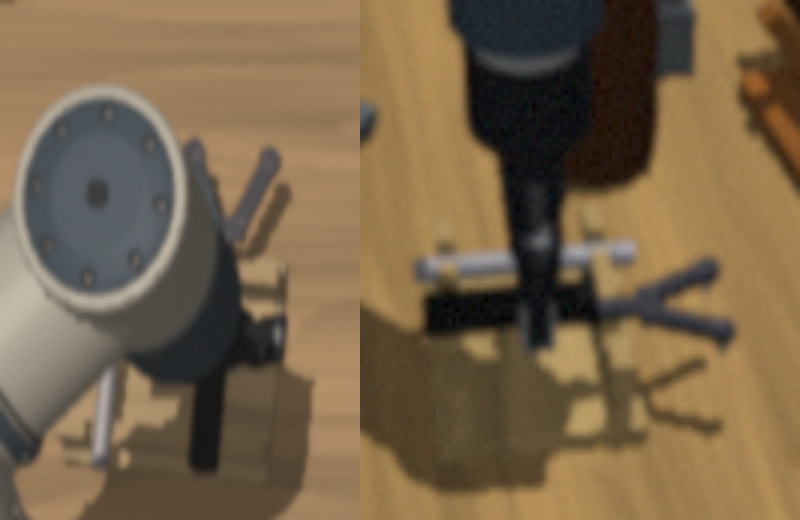

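>>> {"method": "arm_command", "body": {"moves": [{"x": -0.12, "y": 0.0, "z": 0.0, "wx": 0.0, "wy": 0.0, "wz": 0.1, "fingers": 0.0}, {"x": -0.12, "y": 0.0, "z": -0.8, "wx": 0.0, "wy": 0.0, "wz": 0.1, "fingers": 0.0}, {"x": -0.12, "y": 0.0, "z": -1.4, "wx": 0.0, "wy": 0.0, "wz": 0.1, "fingers": 0.0}, {"x": -0.12, "y": 0.0, "z": -1.9, "wx": 0.0, "wy": 0.0, "wz": 0.1, "fingers": 0.0}, {"x": -0.12, "y": 0.0, "z": -2.1, "wx": 0.0, "wy": 0.0, "wz": 0.1, "fingers": 0.0}, {"x": -0.12, "y": 0.0, "z": -2.1, "wx": 0.0, "wy": 0.0, "wz": 0.1, "fingers": 0.0}]}}

```text
time_s: 17.0
ee_pos: [525.9, 225.0, 26.8]
ee_rot: [-2.182, 0.087, 2.182]
ft_force: [0.2, 0.4, -1.4]
width: 20.4
```

```bash
python3 -c "
from h import *
st()"
```

```text
t 17.0 pos [525.9 225.   26.8] jawyaw -94.49 down [ 0.    -0.001 -1.   ] F [ 0.2  0.4 -1.4] T [-0.01  0.08  0.03] w 20.4 q [ 0.68  0.44 -0.17  0.   -0.96  0.81]
```

>>> {"method": "arm_command", "body": {"moves": [{"x": 0.03, "y": 0.0, "z": -0.1, "wx": 0.0, "wy": 0.0, "wz": 0.0, "fingers": 0.0}, {"x": 0.03, "y": 0.0, "z": -0.17, "wx": 0.0, "wy": 0.0, "wz": 0.0, "fingers": 0.0}, {"x": 0.03, "y": 0.0, "z": -0.17, "wx": 0.0, "wy": 0.0, "wz": 0.0, "fingers": 0.0}]}}

```text
time_s: 17.3
ee_pos: [526.4, 225.1, 25.4]
ee_rot: [-2.183, 0.087, 2.181]
ft_force: [-1.2, 0.1, -1.9]
width: 20.8
```

```bash
python3 -c "
from h import *
st()"
```

```text
t 17.3 pos [526.4 225.1  25.4] jawyaw -94.49 down [ 0.001 -0.001 -1.   ] F [-1.2  0.1 -1.9] T [-0.04  0.1  -0.03] w 20.8 q [ 0.68  0.44 -0.17  0.   -0.96  0.81]
```

>>> {"method": "arm_command", "body": {"moves": [{"x": 0.0, "y": 0.0, "z": -0.05, "wx": 0.0, "wy": 0.0, "wz": 0.0, "fingers": 0.0}, {"x": 0.0, "y": 0.0, "z": -0.08, "wx": 0.0, "wy": 0.0, "wz": 0.0, "fingers": 0.0}, {"x": 0.0, "y": 0.0, "z": -0.08, "wx": 0.0, "wy": 0.0, "wz": 0.0, "fingers": 0.0}], "newtons": 40}}

```text
time_s: 17.6
ee_pos: [526.4, 225.1, 25.1]
ee_rot: [-2.183, 0.086, 2.181]
ft_force: [-2.9, -1.0, 4.0]
width: 20.4
```

```bash
python3 -c "
from h import *
st()"
```

```text
t 17.6 pos [526.4 225.1  25.1] jawyaw -94.48 down [ 0.001 -0.001 -1.   ] F [-2.9 -1.   4. ] T [-0.21  1.05 -0.09] w 20.4 q [ 0.68  0.44 -0.17  0.   -0.95  0.81]
```

It's resting on the notch floor, so I'll open gently and then rise.

>>> {"method": "arm_command", "body": {"moves": [{"x": 0.0, "y": 0.0, "z": 0.0, "wx": 0.0, "wy": 0.0, "wz": 0.0, "fingers": 0.3}, {"x": 0.0, "y": 0.0, "z": 0.0, "wx": 0.0, "wy": 0.0, "wz": 0.0, "fingers": 0.5}, {"x": 0.0, "y": 0.0, "z": 0.0, "wx": 0.0, "wy": 0.0, "wz": 0.0, "fingers": 0.5}, {"x": 0.0, "y": 0.0, "z": 0.0, "wx": 0.0, "wy": 0.0, "wz": 0.0, "fingers": 0.5}]}}

```text
time_s: 18.0
ee_pos: [526.5, 225.1, 25.1]
ee_rot: [-2.183, 0.086, 2.181]
ft_force: [0.3, 0.2, -0.7]
width: 42.8
```

```bash
python3 -c "
from h import *
st()"
```

```text
t 18.0 pos [526.5 225.1  25.1] jawyaw -94.48 down [ 0.001 -0.001 -1.   ] F [ 0.3  0.2 -0.7] T [-0.03 -0.02  0.  ] w 42.8 q [ 0.68  0.44 -0.17  0.   -0.95  0.81]
```

Released. I'll rise straight up, then move away towards the start so the top camera can see the rack and the ring.

>>> {"method": "arm_command", "body": {"moves": [{"x": 0.0, "y": 0.0, "z": 1.5, "wx": 0.0, "wy": 0.0, "wz": 0.0, "fingers": 0.5}, {"x": 0.0, "y": 0.0, "z": 4.0, "wx": 0.0, "wy": 0.0, "wz": 0.0, "fingers": 0.5}, {"x": 0.0, "y": 0.0, "z": 8.0, "wx": 0.0, "wy": 0.0, "wz": 0.0, "fingers": 0.5}, {"x": 0.0, "y": 0.0, "z": 12.0, "wx": 0.0, "wy": 0.0, "wz": 0.0, "fingers": 0.5}, {"x": 0.0, "y": 0.0, "z": 16.0, "wx": 0.0, "wy": 0.0, "wz": 0.0, "fingers": 0.5}, {"x": -3.5, "y": 3.0, "z": 18.0, "wx": 0.0, "wy": 0.0, "wz": 0.0, "fingers": 0.5}, {"x": -7.0, "y": 6.0, "z": 18.0, "wx": 0.0, "wy": 0.0, "wz": 0.0, "fingers": 0.5}, {"x": -10.5, "y": 9.0, "z": 18.0, "wx": 0.0, "wy": 0.0, "wz": 0.0, "fingers": 0.5}, {"x": -14.0, "y": 12.0, "z": 18.0, "wx": 0.0, "wy": 0.0, "wz": 0.0, "fingers": 0.5}, {"x": -17.5, "y": 15.0, "z": 18.0, "wx": 0.0, "wy": 0.0, "wz": 0.0, "fingers": 0.5}, {"x": -21.0, "y": 18.0, "z": 18.0, "wx": 0.0, "wy": 0.0, "wz": 0.0, "fingers": 0.5}, {"x": -24.0, "y": 20.0, "z": 18.0, "wx": 0.0, "wy": 0.0, "wz": 0.0, "fingers": 0.5}, {"x": -24.0, "y": 20.0, "z": 18.0, "wx": 0.0, "wy": 0.0, "wz": 0.0, "fingers": 0.5}, {"x": -24.0, "y": 20.0, "z": 18.0, "wx": 0.0, "wy": 0.0, "wz": 0.0, "fingers": 0.5}]}}

```text
time_s: 19.4
ee_pos: [285.9, 425.6, 205.1]
ee_rot: [-2.185, 0.084, 2.181]
ft_force: [-0.5, -0.6, 0.9]
width: 42.8
```

```bash
python3 -c "
from h import *
np.set_printoptions(precision=1,suppress=True)
st()
T=cam('top');S=cam('side')
a=cv2.resize(T['img'][205:310,165:255,::-1],None,fx=4,fy=4,interpolation=cv2.INTER_CUBIC)
b=cv2.resize(T['img'][205:310,325:425,::-1],None,fx=4,fy=4,interpolation=cv2.INTER_CUBIC)
cv2.imwrite('pics/endT.png',np.hstack([a,b]))
cv2.imwrite('pics/endS.png',cv2.resize(S['img'][160:235,235:335,::-1],None,fx=8,fy=8,interpolation=cv2.INTER_CUBIC))
o=cv2.imread('pics/top0.png'); d=cv2.absdiff(o,T['img'][:,:,::-1]).max(2); m=(cv2.medianBlur(d,3)>30).astype(np.uint8); n,l,s,c=cv2.connectedComponentsWithStats(m)
print([(c[i].round(0).tolist(),int(s[i,4])) for i in range(1,n) if s[i,4]>5])
w=T['img'][240:305,205:245]; m=(w.max(2)<42).astype(np.uint8); n,l,s,c=cv2.connectedComponentsWithStats(m); i=1+np.argmax(s[1:,4]); ys,xs=np.where(l==i); print(c[i]+[205,240], cv2.minAreaRect(np.c_[xs+205,ys+240].astype(np.float32)))
"
```

```text
t 19.4 pos [285.9 425.6 205.1] jawyaw -94.36 down [ 0. -0. -1.] F [-0.5 -0.6  0.9] T [-0.1 -0.   0. ] w 42.8 q [ 1.3  0.2 -0.   0.  -1.3  0.2]
[([385.0, 246.0], 13), ([362.0, 252.0], 16), ([388.0, 255.0], 16), ([364.0, 262.0], 12), ([84.0, 411.0], 14598), ([314.0, 462.0], 21), ([307.0, 471.0], 167), ([344.0, 469.0], 30), ([2.0, 476.0], 24), ([353.0, 477.0], 22)]
[221.9 275.6] ((221.8529510498047, 275.4336242675781), (8.264339447021484, 45.68342971801758), 5.85601282119751)
```

View pics/endT.png

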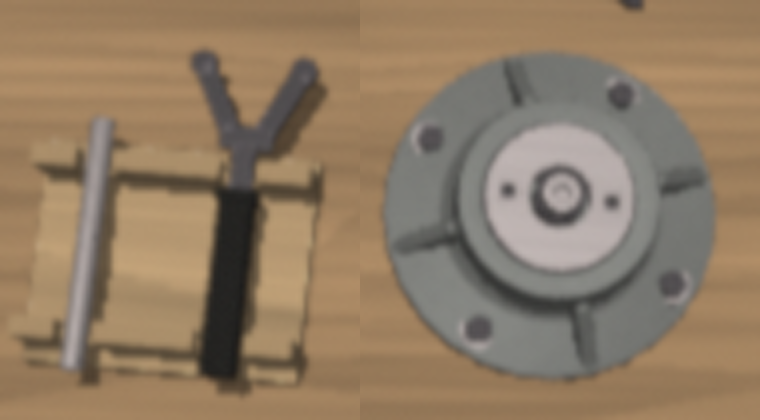

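View pics/endS.png

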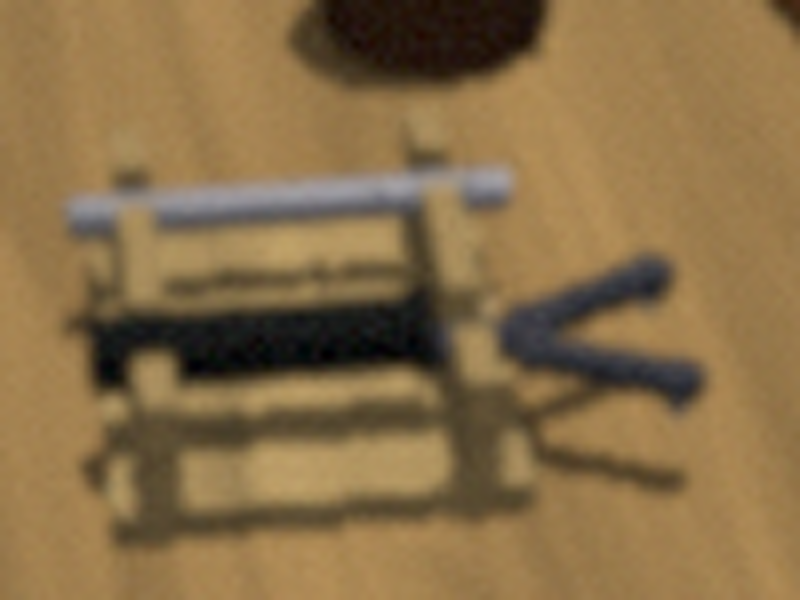

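The spanner lies as it was found: sleeve centroid (221.9,275.6), against (221.6,275.3) at the start. Only the ring's holes have moved in the picture, now at about (362,252) and (388,255). Handing in.

```bash
python3 -c "
from workcell import arm
print(arm.finish_job())"
```

```text
the job is handed in; nothing more can be done
None
```

The lock ring is nipped to about 1.5 N m and the spanner is back in its own notches as I found it. I handed the job in at about 19.4 s; no verdict was reported.

- **Pins:** I took the black pin spanner from the rack and lowered it over the ring. Both pins dropped straight into the holes with almost no force. The underside came to rest on the ring with about 3 N before I loaded it.
- **Nip:** The ring turned freely at about 0.5 N m and came up against the bearing after roughly 45° clockwise. The torque rose to 1.44 N m, and it read 1.4 to 1.5 N m while I held it for 0.4 s. I then eased the load off until the torque read about zero and lifted the spanner out.
- **Last checks:** The sleeve is within about half a pixel of its starting place, lying flat, pins down and pointing the same way. In the top view the only change on the bench is the ring's holes; where the arm hides the picture I could not compare. The wrist force read near zero after I let go.
- **Not checked:** I could not see directly how much nip stayed after unloading. From the torque it was about 0.034 rad under load, of which friction should keep about 0.02. No check failed or disagreed.

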